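# Hang the nested measuring scoops back on their hook

### The job

The three measuring scoops have dried: hang them by their handles on the counter hook so that they nest inside one another, the largest first, then the medium, then the small. Pass each handle's slot over the hook's nose, let it down onto the arm and slide it back gently until you feel it touch, the first against the stop washer and each next one against the handle behind it: the arm may be clamped farther in or out than yesterday, and only if they sit close together is there just room for all three behind the nose. Leave the jars and the bell where they stand.

Things in the scene. Friction and masses are not known exactly. Their poses are not given: they have to be found in the camera images.
- scoop_large: The largest measuring scoop: oblong steel cup 54 x 104 x 94 mm (deep x wide x high), 2 mm sheet, open side to -x, on edge, wooden handle up. Origin at the underside, plumb below the eye; z up. Cup spans x = -32.5 to 21.5 mm, z = 0 to 94; two wires join its front rim to the handle. Handle 16 mm thick (x), 24 wide (y), z = 120 to 188 mm. About 240 g (+-25 %), balanced below the eye: hangs plumb.
- scoop_large_eye (a point): upper edge of the hanging slot in the large scoop's handle, at mid thickness (8 mm from the handle's front and back), 164 mm above the scoop's origin, 24 mm below the handle's top. The slot runs through along x, 12 mm wide (y), 20 mm high, reaching down from here; this edge bears on the hook's arm. Axes as the scoop's.
- scoop_medium: The medium measuring scoop: oblong steel cup 46 x 78 x 66 mm (deep x wide x high), 2 mm sheet, open side to -x, on edge, wooden handle up. Origin at the underside, plumb below the eye; z up. Cup spans x = -26.0 to 20.0 mm, z = 0 to 66; two wires join its front rim to the handle. Handle 16 mm thick (x), 24 wide (y), z = 106 to 174 mm. About 170 g (+-25 %), balanced below the eye: hangs plumb.
- scoop_medium_eye (a point): upper edge of the hanging slot in the medium scoop's handle, at mid thickness (8 mm from the handle's front and back), 150 mm above the scoop's origin, 24 mm below the handle's top. The slot runs through along x, 12 mm wide (y), 20 mm high, reaching down from here; this edge bears on the hook's arm. Axes as the scoop's.
- scoop_small: The smallest measuring scoop: oblong steel cup 40 x 52 x 40 mm (deep x wide x high), 2 mm sheet, open side to -x, on edge, wooden handle up. Origin at the underside, plumb below the eye; z up. Cup spans x = -20.4 to 19.6 mm, z = 0 to 40; two wires join its front rim to the handle. Handle 16 mm thick (x), 24 wide (y), z = 93 to 161 mm. About 110 g (+-25 %), balanced below the eye: hangs plumb.
- scoop_small_eye (a point): upper edge of the hanging slot in the small scoop's handle, at mid thickness (8 mm from the handle's front and back), 137 mm above the scoop's origin, 24 mm below the handle's top. The slot runs through along x, 12 mm wide (y), 20 mm high, reaching down from here; this edge bears on the hook's arm. Axes as the scoop's.
- hook_stand: counter hook stand, fixed: wooden foot 150 x 110 x 14 mm; 14 mm steel post, axis at x = +58 mm, ball top at z = 242; clamp boss 24 mm across with a brass thumbscrew holds the level arm (see hook_seat). Origin on the table below the arm, x along the arm towards the post, z up. The arm is clamped farther in or out each day: its stop washer's front face is at x = -22 to +22 mm, not reported.
- hook_seat (a point): stand's point 205 mm above its origin, on the arm's top line (does not move with the arm; axes as the stand's). The arm is a round 8 mm bar. From the stop washer's face (19 mm across) its level seat runs 51 mm to -x, room for three 16 mm handles and 3 mm spare, to an upturned nose: 8 mm rod, round top 6 mm above the arm's top. Outer end 59 mm in front of the washer's face.
- jar: bystander: glass preserve jar with a green lid, 62 mm across, 86 mm high; origin at the middle of its underside.
- spice: bystander: spice jar with a yellow cap, 42 mm across, 96 mm high; origin at the middle of its underside.
- bell: bystander: round counter bell, white dome on a black foot, 76 mm across, 56 mm high; origin at the middle of its underside.
Mind the look-alikes: they are no part of the job. Leave any pink look-alike of the scoop_large alone.

How it is judged (in metres and radians):
On the way, in this order (a step that is already met when the one before it is completed fails the run):
1. the large scoop hangs on the hook's arm (x of scoop_large_eye in the frame of hook_stand between -0.075 and 0.02 m and y of scoop_large_eye in the frame of hook_stand between -0.004 and 0.004 m and z of scoop_large_eye in the frame of hook_stand between 0.202 and 0.208 m), for 0.2 s.
2. then the medium scoop hangs on the arm in front of it, its cup inside the large one (all of step 1 and x of scoop_medium_eye in the frame of hook_stand between -0.075 and 0.02 m and y of scoop_medium_eye in the frame of hook_stand between -0.004 and 0.004 m and z of scoop_medium_eye in the frame of hook_stand between 0.202 and 0.208 m and distance between scoop_medium_eye and scoop_large_eye below 0.024 m and x of scoop_medium_eye in the frame of scoop_large_eye below -0.013 m), for 0.2 s.
3. then the small scoop hangs on the arm in front of that, its cup inside the medium one (x of scoop_medium_eye in the frame of hook_stand between -0.075 and 0.02 m and y of scoop_medium_eye in the frame of hook_stand between -0.004 and 0.004 m and z of scoop_medium_eye in the frame of hook_stand between 0.202 and 0.208 m and x of scoop_small_eye in the frame of hook_stand between -0.075 and 0.02 m and y of scoop_small_eye in the frame of hook_stand between -0.004 and 0.004 m and z of scoop_small_eye in the frame of hook_stand between 0.202 and 0.208 m and distance between scoop_small_eye and scoop_medium_eye below 0.021 m and x of scoop_small_eye in the frame of scoop_medium_eye below -0.013 m), for 0.2 s.
At the end, for the whole second after the job is handed in: All three hang still on the arm, plumb within 0.15 rad, in line with it within 0.25 rad, each eye within 3 mm of the arm top in height and 4 mm across, behind the nose in the order large, medium, small, with neighbouring handles together (eyes 16 mm apart, at most 18) (all of step 1 and angle between each of scoop_large, scoop_medium, scoop_small's own z axis and vertical below 0.15 rad and angle between the x axis of each of scoop_large, scoop_medium, scoop_small and the x axis of hook_stand, either way round below 0.25 rad and linear speed of each of scoop_large, scoop_medium, scoop_small below 0.03 m/s and x of scoop_medium_eye in the frame of hook_stand between -0.075 and 0.02 m and y of scoop_medium_eye in the frame of hook_stand between -0.004 and 0.004 m and z of scoop_medium_eye in the frame of hook_stand between 0.202 and 0.208 m and x of scoop_small_eye in the frame of hook_stand between -0.075 and 0.02 m and y of scoop_small_eye in the frame of hook_stand between -0.004 and 0.004 m and z of scoop_small_eye in the frame of hook_stand between 0.202 and 0.208 m and distance between scoop_medium_eye and scoop_large_eye below 0.018 m and x of scoop_medium_eye in the frame of scoop_large_eye below -0.013 m and distance between scoop_small_eye and scoop_medium_eye below 0.018 m and x of scoop_small_eye in the frame of scoop_medium_eye below -0.013 m); the robot touches nothing.
It fails at once if a scoop is pressed against the hook stand with more than 20 N (contact force between any of scoop_large, scoop_medium, scoop_small and hook_stand above 20 N).
It fails at once if two scoops are pressed together with more than 20 N (contact force between scoop_large and scoop_medium above 20 N or contact force between any of scoop_medium, scoop_large and scoop_small above 20 N).
It fails at once if the robot itself pushes the hook stand with more than 20 N (contact force between any of the arm, the fingers and hook_stand above 20 N).
It fails at once if a jar or the bell is moved by more than 20 mm (distance of any of jar, spice, bell from where it was at the start of the episode above 0.02 m).
It also fails if it takes over 72 s, if anything falls off the work surface, if the arm or the gripper's body presses on something with over 40 N, if the wrist force passes 120 N, or if a joint passes its speed limit or range.

### The arm

A 6-joint arm with a two-finger parallel gripper is mounted at the origin on a cart in front of the work surface, level with it; the furniture and walls round the work are solid. World frame = base frame: x ahead of the robot, y to its left, z up, the work surface at z = 0. Lengths are in mm, angles in rad, forces in N, time in s.
With the tool pointing down it reaches from about 300 to 775 mm from the base axis. Payload 14.6 kg.
Tool frame: the origin (TCP) lies at the very end of the fingers, on their centre line; the grasp point (between the pads) lies 19 mm behind it; z points along the fingers, y is the line along which they close (so a half turn about z gives the same grasp; the last joint's range is limited). The gripper opens to 94 mm and grips with 3 to 60 N. Pads are 16 mm wide; open, the fingers measure 119 mm over their backs; the gripper's body (75 mm by 177 mm) begins 78 mm behind the grasp point.
Start: joints at [1.037, 0.3, 1.521, -0, 1.321, -0.067], TCP at [247.513, 491.148, 205.446] pointing down, gripper open.
Joint ranges: [-3.03, 3.03], [-0.79, 2.21], [0.23, 2.52], [-1.04, 4.18], [0, 3.07], [-2.55, 2.55]. Speed limits (rad/s): [2.22, 2.22, 2.57, 3.14, 3.14, 3.14].

### API

Orientations are given as [roll, pitch, yaw] about the fixed x, y, z axes, in that order (R = Rz(yaw) Ry(pitch) Rx(roll)).
In Python, from cell import manip, camera, get_calibration gives the robot as it stands.
- The arm moves only by the tool arm_command, never from a script. Its argument "targets" is a list of rows, each an object of numbers: "hand": the opening, from -1 (shut) to 1 (fully open), so that 0 is half open; "x", "y", "z": the shift along the tool's x, y, z in m; "yaw": the turn about the tool's z in rad. In form: [{"hand": .., "x": .., "y": .., "z": .., "yaw": ..}, ...]. A call has 1 to 10 rows; each row shifts and turns the commanded pose from where the row before left it, along the tool's axes as they then stand; what a row does not reach is not made up. A row lasts 1/10 s, in which the tool goes at most 50 mm and 8.59 degrees, less where a joint would pass 70% of its speed; a pose out of reach is approached as far as the arm can. A call is refused whole if a number of a shift passes 0.05 or a number of a turn 0.15, either way. A call with a gripper value outside its range is refused whole. The fingers move at their own pace and stop on an object; "newtons" is the grip in N (left out, the last holds). Time passes only in rows, so rows that do not move let the fingers close. It gives the time, the measured TCP pose, the force, the opening and the grip force at its end, in the units of the state.
- manip.read_state(): the state, without advancing time (a new reading comes with each control period).
- camera(name): name is "scene" or "side" or "wrist"; returns the picture (384x512x3 uint8, red, green, blue); there is no depth.
- get_calibration(name): a dict with "K" (3x3 intrinsics, pixels), "cam_to_world" (4x4, takes a point from camera to world coordinates). Camera axes: x right, y up, looking along -z (the intrinsics and any distortion apply to the point x, -y, -z); pixel columns grow to the right and rows downward; lengths in mm; the calibration is good to about 2 mm. A picture is of the moment at which its call begins: read the wrist's pose just before it. get_calibration takes no time and is no camera call; for the wrist camera it gives the pose at the moment of the call.
- manip.sign_off(): hands the job in; it is judged then, once.
The state is a dict: "clock": time; "joints": joint angles; "qd": joint speeds; "effort": joint torques, N m; "eef_pos": TCP position; "eef_rot": TCP orientation; "wrist_force": force on the tool from outside, world axes, zero at the start; "moment": the same for the moment, N m; "finger_gap": finger opening in mm; "finger_force": force on a finger pad.
Only numpy, scipy, OpenCV 4.12 (cv2) and the standard library are available. Lean on these libraries where they do the work, as an engineer would, in place of code of your own. Each camera call takes 0.05 s, during which the arm holds its last target. There are 200 camera calls.

## Working session

There is one attempt and no reset: what is moved stays moved. The work goes in short steps, Python scripts to look and compute and a tool call to move; the robot and the scene stay as the last step left them, time stands still between calls to the robot, and variables do not carry over. Pictures are saved under pics/ and viewed, at most 10 in all, crops included, and the job is handed in when it is done.

Besides the shell and the picture viewer there is one more tool, called after "Call:" as name(argument=value, ...) on one line, values as JSON. arm_command: Moves the arm, as the interface text tells. Its arguments: {"type":"object","properties":{"targets":{"type":"array"},"newtons":{"type":"number"}},"required":["targets"]}

```bash
mkdir -p pics; ls
python3 - <<'E'
from cell import manip, camera, get_calibration
import cv2, numpy as np
s=manip.read_state(); print(s)
for n in ("scene","side"):
    cv2.imwrite(f"pics/{n}0.png",camera(n)[:,:,::-1]); c=get_calibration(n); print(n,np.round(c["K"],1),np.round(c["cam_to_world"],3), c.keys())
E
```

```text
pics
{'clock': 0.0, 'joints': array([ 1.03739030e+00,  3.00436928e-01,  1.52159615e+00,  1.13132824e-05,
        1.32071917e+00, -6.65727973e-02]), 'qd': array([-4.69120340e-04, -1.20710093e-03,  7.34061007e-04,  1.67593524e-03,
       -1.44774332e-04, -3.32888680e-05]), 'effort': array([-7.84472359e-04, -5.31798577e+01, -3.52748358e+01,  7.08164927e-02,
        2.42700346e-02, -8.12656140e-05]), 'eef_pos': array([247.38035092, 490.91924979, 204.89870762]), 'eef_rot': array([-3.14043635e+00, -8.80744273e-05,  2.67475657e+00]), 'wrist_force': array([-0.21391906,  0.52184768, -0.11487267]), 'moment': array([ 0.02699727, -0.07793276,  0.02454734]), 'finger_force': 0.0, 'finger_gap': 93.8612298241584}
scene [[378.5   0.  250.7]
 [  0.  378.5 190.6]
 [  0.    0.    1. ]] [[ 8.01000e-01  2.48000e-01 -5.45000e-01  1.77500e+01]
 [-5.98000e-01  3.34000e-01 -7.28000e-01 -7.34207e+02]
 [ 1.00000e-03  9.09000e-01  4.16000e-01  5.59563e+02]
 [ 0.00000e+00  0.00000e+00  0.00000e+00  1.00000e+00]] dict_keys(['K', 'cam_to_world'])
side [[462.6   0.  260.7]
 [  0.  462.6 189.3]
 [  0.    0.    1. ]] [[-8.43000e-01  2.12000e-01 -4.94000e-01 -1.16466e+02]
 [-5.37000e-01 -2.98000e-01  7.89000e-01  1.08229e+03]
 [ 2.00000e-02  9.31000e-01  3.65000e-01  6.51844e+02]
 [ 0.00000e+00  0.00000e+00  0.00000e+00  1.00000e+00]] dict_keys(['K', 'cam_to_world'])
```

View pics/scene0.png

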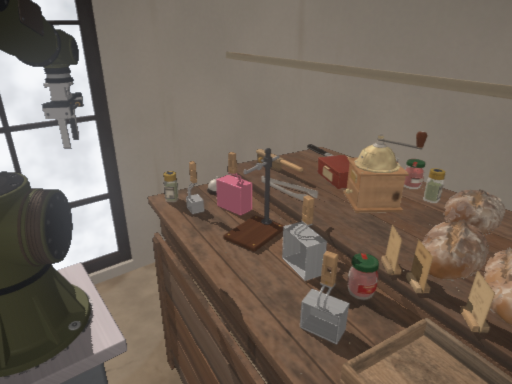

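View pics/side0.png

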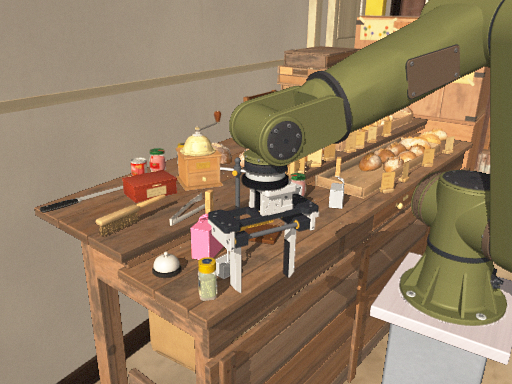

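Run:
```python
import cv2
a=cv2.imread("pics/scene0.png")[140:340,150:400]
cv2.imwrite("pics/crop0.png",cv2.resize(a,None,fx=3,fy=3,interpolation=cv2.INTER_CUBIC))
```

```text
(no output)
```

View pics/crop0.png

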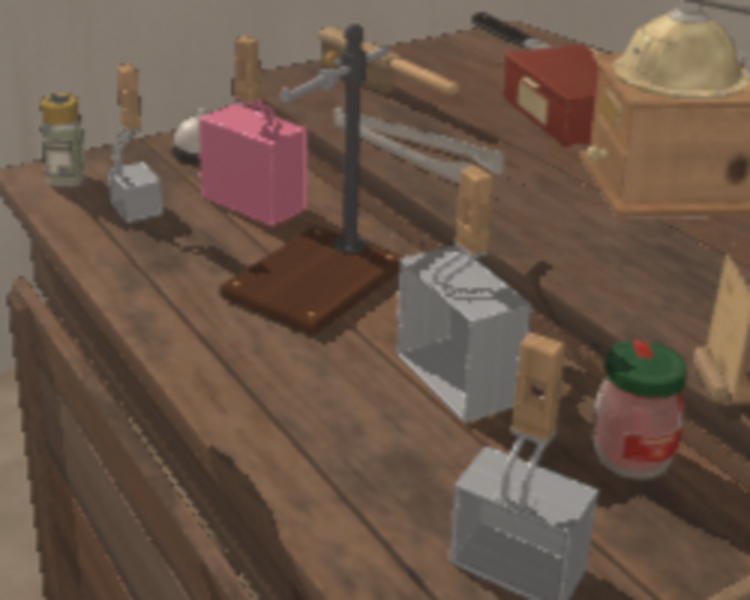

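The scene shows the large scoop (handle top at ~308,197), the medium (~331,253), the small (~192,163), the hook post top (~268,149), and the arm's outer end (~245,172). The pink look-alike stands between the small scoop and the hook.

```bash
cat > h.py <<'E'
from cell import manip, camera, get_calibration
import cv2, numpy as np
def ray(c,u,v):
    K=np.array(c["K"]);T=np.array(c["cam_to_world"])
    d=np.linalg.inv(K)@[u,v,1]; d=T[:3,:3]@[d[0],-d[1],-d[2]]
    return T[:3,3],d
def onplane(c,u,v,z):
    o,d=ray(c,u,v); return (o+d*(z-o[2])/d[2])[:2]
def proj(c,p):
    K=np.array(c["K"]);T=np.array(c["cam_to_world"])
    q=T[:3,:3].T@(np.array(p)-T[:3,3]); q=K@[q[0],-q[1],-q[2]]; return q[:2]/q[2]
E
python3 - <<'E'
from h import *
c=get_calibration("scene")
for n,u,v,z in [("L",308,197,188),("M",330.7,252.7,174),("S",192.5,162.7,161),("ball",267.7,149.3,242),("armend",245,171.7,205),("pink",232,153,188),("postfoot",267,222,14),("jar",365,258,86),("spice",170,174,96),
 ("f1",150+222/3,140+290/3,14),("f2",150+310/3,140+328/3,14),("f3",150+397/3,140+265/3,14),("f4",150+312/3,140+230/3,14)]:
    print(n,onplane(c,u,v,z).round())
s=manip.read_state()
w=get_calibration("wrist"); print(w["K"],np.round(w["cam_to_world"],3),s["eef_pos"])
E
```

```text
L [ 587. -190.]
M [ 477. -361.]
S [519. 229.]
ball [626.   5.]
armend [538. -14.]
pink [621. 167.]
postfoot [637.  14.]
jar [ 626. -334.]
spice [491. 337.]
f1 [492.  21.]
f2 [518. -76.]
f3 [649. -40.]
f4 [626.  63.]
[[332.52663461   0.         252.26690686]
 [  0.         332.52663461 194.02820919]
 [  0.           0.           1.        ]] [[ 4.51000e-01 -8.64000e-01 -2.26000e-01  1.81435e+02]
 [ 8.93000e-01  4.36000e-01  1.15000e-01  5.24488e+02]
 [-1.00000e-03 -2.53000e-01  9.67000e-01  3.84212e+02]
 [ 0.00000e+00  0.00000e+00  0.00000e+00  1.00000e+00]] [247.38787092 490.97110812 204.95034106]
```

Call:
arm_command(targets=[{"z": -0.0175, "yaw": -0.14}, {"z": -0.0175, "yaw": -0.14}, {"z": -0.0175, "yaw": -0.14}, {"z": -0.0175, "yaw": -0.14}, {"z": -0.0175, "yaw": -0.14}, {"z": -0.0175, "yaw": -0.14}, {"z": -0.0175, "yaw": -0.14}, {"z": -0.0175, "yaw": -0.14}, {"z": -0.0175, "yaw": -0.14}, {"z": -0.0175, "yaw": -0.14}])

```text
schema error: expected keys hand, x, y, z, yaw
```

Call:
arm_command(targets=[{"yaw": -0.145}, {"yaw": -0.145}, {"yaw": -0.145}, {"yaw": -0.145}, {"yaw": -0.145}, {"yaw": -0.145}, {"yaw": -0.145}])

```text
schema error: expected keys hand, x, y, z, yaw
```

Call:
arm_command(targets=[{"x": 0.01, "y": 0.045}, {"x": 0.015, "y": 0.045}, {"x": 0.015, "y": 0.045}, {"x": 0.015, "y": 0.045}, {"x": 0.015, "y": 0.045}, {"y": 0.045}])

```text
schema error: expected keys hand, x, y, z, yaw
```

Call:
arm_command(targets=[{"hand": 1, "x": 0, "y": 0, "z": -0.0175, "yaw": -0.14}, {"hand": 1, "x": 0, "y": 0, "z": -0.0175, "yaw": -0.14}, {"hand": 1, "x": 0, "y": 0, "z": -0.0175, "yaw": -0.14}, {"hand": 1, "x": 0, "y": 0, "z": -0.0175, "yaw": -0.14}, {"hand": 1, "x": 0, "y": 0, "z": -0.0175, "yaw": -0.14}, {"hand": 1, "x": 0, "y": 0, "z": -0.0175, "yaw": -0.14}, {"hand": 1, "x": 0, "y": 0, "z": -0.0175, "yaw": -0.14}, {"hand": 1, "x": 0, "y": 0, "z": -0.0175, "yaw": -0.14}, {"hand": 1, "x": 0, "y": 0, "z": -0.0175, "yaw": -0.14}, {"hand": 1, "x": 0, "y": 0, "z": -0.0175, "yaw": -0.14}])

```text
clock: 1.1
eef_pos: [247.5, 491.0, 380.9]
eef_rot: [-3.142, -0.001, -2.203]
wrist_force: [0.4, 0.2, 0.3]
finger_gap: 94.0
finger_force: 0.0
```

Call:
arm_command(targets=[{"hand": 1, "x": 0, "y": 0, "z": 0, "yaw": -0.145}, {"hand": 1, "x": 0, "y": 0, "z": 0, "yaw": -0.145}, {"hand": 1, "x": 0, "y": 0, "z": 0, "yaw": -0.145}, {"hand": 1, "x": 0, "y": 0, "z": 0, "yaw": -0.145}, {"hand": 1, "x": 0, "y": 0, "z": 0, "yaw": -0.145}, {"hand": 1, "x": 0, "y": 0, "z": 0, "yaw": -0.145}, {"hand": 1, "x": 0, "y": 0, "z": 0, "yaw": -0.145}])

```text
clock: 1.8
eef_pos: [247.5, 491.1, 380.1]
eef_rot: [3.141, -0.0, -1.187]
wrist_force: [0.4, -0.3, 0.0]
finger_gap: 93.8
finger_force: 0.0
```

Call:
arm_command(targets=[{"hand": 1, "x": 0.015, "y": 0.045, "z": 0, "yaw": 0}, {"hand": 1, "x": 0.015, "y": 0.045, "z": 0, "yaw": 0}, {"hand": 1, "x": 0.015, "y": 0.045, "z": 0, "yaw": 0}, {"hand": 1, "x": 0.015, "y": 0.045, "z": 0, "yaw": 0}, {"hand": 1, "x": 0.01, "y": 0.045, "z": 0, "yaw": 0}, {"hand": 1, "x": 0.01, "y": 0.045, "z": 0, "yaw": 0}, {"hand": 1, "x": 0, "y": 0, "z": 0, "yaw": 0}])

```text
clock: 2.5
eef_pos: [23.4, 315.3, 381.3]
eef_rot: [-3.14, 0.003, -1.19]
wrist_force: [-0.1, -0.4, 0.5]
finger_gap: 93.5
finger_force: 0.0
```

Run:
```python
from h import *
import pickle
s=manip.read_state(); c=get_calibration("wrist"); im=camera("wrist")
cv2.imwrite("pics/w1.png",im[:,:,::-1]); pickle.dump(c,open("w1.pkl","wb")); print(s["clock"],s["eef_pos"],s["eef_rot"],s["joints"])
```

```text
2.5 [ 23.41721808 315.28872536 381.27995656] [-3.14047142e+00  2.55770096e-03 -1.18996521e+00] [ 1.38025556e+00 -3.24328900e-01  1.74022729e+00  4.45176242e-04
  1.72293647e+00 -2.14209870e+00]
```

Call:
arm_command(targets=[{"hand": 1, "x": 0, "y": 0.05, "z": 0, "yaw": 0}, {"hand": 1, "x": 0, "y": 0.05, "z": 0, "yaw": 0}, {"hand": 1, "x": 0, "y": 0.05, "z": 0, "yaw": 0}, {"hand": 1, "x": 0, "y": 0.05, "z": 0, "yaw": 0}, {"hand": 1, "x": 0, "y": 0.05, "z": 0, "yaw": 0}, {"hand": 1, "x": 0, "y": 0.05, "z": 0, "yaw": 0}, {"hand": 1, "x": 0, "y": 0.05, "z": 0, "yaw": 0}, {"hand": 1, "x": 0, "y": 0.05, "z": 0, "yaw": 0}, {"hand": 1, "x": 0, "y": 0, "z": 0, "yaw": 0}, {"hand": 1, "x": 0, "y": 0, "z": 0, "yaw": 0}])

```text
clock: 3.55
eef_pos: [-331.2, 177.7, 379.6]
eef_rot: [-3.14, -0.002, -1.192]
wrist_force: [-0.4, -0.5, 0.3]
finger_gap: 93.9
finger_force: 0.0
```

Run:
```python
from h import *
import pickle
s=manip.read_state(); c=get_calibration("wrist"); im=camera("wrist")
cv2.imwrite("pics/w2.png",im[:,:,::-1]); pickle.dump(c,open("w2.pkl","wb")); print(s["clock"],s["eef_pos"],s["eef_rot"],s["joints"])
a=cv2.imread("pics/w1.png"); b=cv2.imread("pics/w2.png")
cv2.imwrite("pics/w12.png",np.hstack([cv2.resize(a,(400,300)),cv2.resize(b,(400,300))]))
```

```text
3.55 [-331.24811127  177.6795729   379.58590138] [-3.14009327e+00 -1.82189437e-03 -1.19165591e+00] [ 2.55188032e+00 -1.76473508e-01  1.63073579e+00 -2.05660526e-04
  1.68968106e+00 -9.68878266e-01]
```

View pics/w12.png

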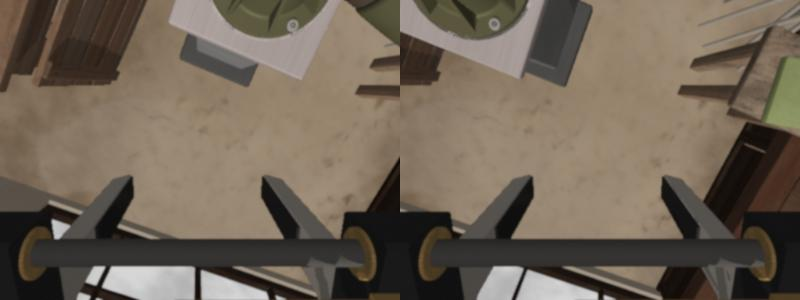

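The tool's yaw turns the opposite way to world yaw, so the arm swung behind the robot and both pictures show only floor. I'll swing it back around.

Call:
arm_command(targets=[{"hand": 1, "x": -0.029, "y": -0.0394, "z": 0, "yaw": 0.13}, {"hand": 1, "x": -0.029, "y": -0.0394, "z": 0, "yaw": 0.13}, {"hand": 1, "x": -0.029, "y": -0.0394, "z": 0, "yaw": 0.13}, {"hand": 1, "x": -0.029, "y": -0.0394, "z": 0, "yaw": 0.13}, {"hand": 1, "x": -0.029, "y": -0.0394, "z": 0, "yaw": 0.13}, {"hand": 1, "x": -0.029, "y": -0.0394, "z": 0, "yaw": 0.13}, {"hand": 1, "x": -0.029, "y": -0.0394, "z": 0, "yaw": 0.13}, {"hand": 1, "x": -0.029, "y": -0.0394, "z": 0, "yaw": 0.13}, {"hand": 1, "x": -0.029, "y": -0.0394, "z": 0, "yaw": 0.13}, {"hand": 1, "x": -0.029, "y": -0.0394, "z": 0, "yaw": 0.13}])

```text
clock: 4.6
eef_pos: [87.8, 364.9, 380.6]
eef_rot: [3.141, 0.0, -2.502]
wrist_force: [-0.0, 1.3, -0.9]
finger_gap: 93.7
finger_force: 0.0
```

Call:
arm_command(targets=[{"hand": 1, "x": -0.029, "y": -0.0394, "z": 0, "yaw": 0.13}, {"hand": 1, "x": -0.029, "y": -0.0394, "z": 0, "yaw": 0.13}, {"hand": 1, "x": -0.029, "y": -0.0394, "z": 0, "yaw": 0.13}, {"hand": 1, "x": -0.029, "y": -0.0394, "z": 0, "yaw": 0.13}, {"hand": 1, "x": -0.029, "y": -0.0394, "z": 0, "yaw": 0.13}, {"hand": 1, "x": -0.029, "y": -0.0394, "z": 0, "yaw": 0.13}, {"hand": 1, "x": -0.029, "y": -0.0394, "z": 0, "yaw": 0.13}, {"hand": 1, "x": 0, "y": 0, "z": 0, "yaw": 0.145}, {"hand": 1, "x": 0, "y": 0, "z": 0, "yaw": 0.145}, {"hand": 1, "x": 0, "y": 0, "z": 0, "yaw": 0.145}])

```text
clock: 5.6
eef_pos: [342.6, 156.1, 380.7]
eef_rot: [3.141, 0.0, 2.434]
wrist_force: [0.1, 0.1, -0.3]
finger_gap: 94.3
finger_force: 0.0
```

Call:
arm_command(targets=[{"hand": 1, "x": 0, "y": 0, "z": 0, "yaw": 0.145}, {"hand": 1, "x": 0, "y": 0, "z": 0, "yaw": 0.145}, {"hand": 1, "x": 0, "y": 0, "z": 0, "yaw": 0.145}, {"hand": 1, "x": 0, "y": 0, "z": 0, "yaw": 0.145}, {"hand": 1, "x": 0, "y": 0, "z": 0, "yaw": 0.145}, {"hand": 1, "x": 0, "y": 0, "z": 0, "yaw": 0.145}, {"hand": 1, "x": 0, "y": 0, "z": 0, "yaw": 0.145}, {"hand": 1, "x": 0, "y": 0, "z": 0, "yaw": 0.145}, {"hand": 1, "x": 0, "y": 0, "z": 0, "yaw": 0.145}, {"hand": 1, "x": 0, "y": 0, "z": 0, "yaw": 0.145}])

```text
clock: 6.6
eef_pos: [342.4, 156.6, 380.7]
eef_rot: [3.141, -0.0, 0.986]
wrist_force: [0.2, -1.1, 0.2]
finger_gap: 93.9
finger_force: 0.0
```

Call:
arm_command(targets=[{"hand": 1, "x": 0, "y": 0, "z": 0, "yaw": 0.145}, {"hand": 1, "x": 0, "y": 0, "z": 0, "yaw": 0.145}, {"hand": 1, "x": 0, "y": 0, "z": 0, "yaw": 0.145}, {"hand": 1, "x": 0, "y": 0, "z": 0, "yaw": 0.145}, {"hand": 1, "x": 0, "y": 0, "z": 0, "yaw": 0.145}, {"hand": 1, "x": 0.04, "y": 0, "z": 0, "yaw": 0}, {"hand": 1, "x": 0.04, "y": 0, "z": 0, "yaw": 0}, {"hand": 1, "x": 0.02, "y": 0, "z": 0, "yaw": 0}, {"hand": 1, "x": 0, "y": 0, "z": 0, "yaw": 0}])

```text
clock: 7.5
eef_pos: [440.4, 183.2, 379.4]
eef_rot: [3.141, 0.002, 0.266]
wrist_force: [-0.7, -0.8, 0.2]
finger_gap: 94.1
finger_force: 0.0
```

```bash
cat >> h.py <<'E'
import pickle
def snap(n):
    s=manip.read_state(); c=get_calibration("wrist"); im=camera("wrist")
    cv2.imwrite(f"pics/{n}.png",im[:,:,::-1]); pickle.dump(c,open(n+".pkl","wb"))
    print(s["clock"],s["eef_pos"].round(1),s["eef_rot"].round(4),s["joints"].round(3)); return s
E
python3 -c "from h import *;snap('w3')"
```

```text
7.5 [440.4 183.2 379.4] [3.1413e+00 1.9000e-03 2.6630e-01] [ 0.318  0.063  1.404 -0.     1.676  1.622]
```

Call:
arm_command(targets=[{"hand": 1, "x": -0.006, "y": 0.048, "z": 0, "yaw": 0}, {"hand": 1, "x": -0.006, "y": 0.048, "z": 0, "yaw": 0}, {"hand": 1, "x": -0.006, "y": 0.048, "z": 0, "yaw": 0}, {"hand": 1, "x": -0.006, "y": 0.048, "z": 0, "yaw": 0}, {"hand": 1, "x": -0.006, "y": 0.048, "z": 0, "yaw": 0}, {"hand": 1, "x": -0.006, "y": 0.048, "z": 0, "yaw": 0}, {"hand": 1, "x": 0, "y": 0.048, "z": 0, "yaw": 0}, {"hand": 1, "x": 0, "y": 0, "z": 0, "yaw": 0}])

```text
clock: 8.35
eef_pos: [492.2, -153.5, 380.1]
eef_rot: [3.141, 0.001, 0.263]
wrist_force: [0.3, 0.6, 0.1]
finger_gap: 94.0
finger_force: 0.0
```

```bash
python3 -c "
from h import *;snap('w4')
a=cv2.imread('pics/w3.png'); b=cv2.imread('pics/w4.png')
cv2.imwrite('pics/w34.png',np.hstack([cv2.resize(a[:,56:456],(400,384)),cv2.resize(b[:,56:456],(400,384))]))"
```

```text
8.35 [ 492.2 -153.5  380.1] [3.1414e+00 9.0000e-04 2.6350e-01] [-3.730e-01  1.540e-01  1.302e+00 -1.000e-03  1.686e+00  9.340e-01]
```

View pics/w34.png

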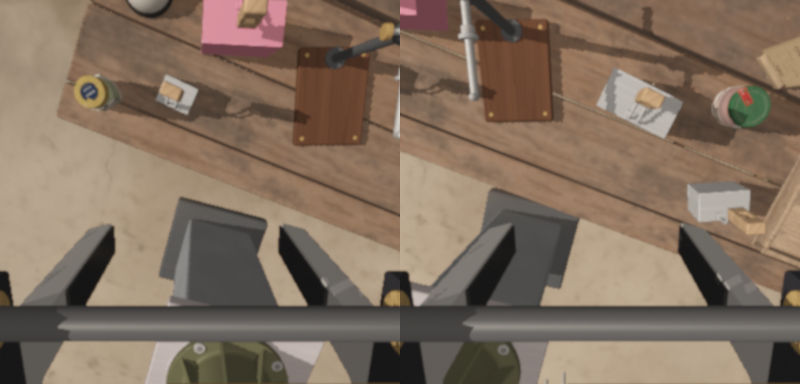

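Run:
```python
from h import *
out=[]
for n,(u,v),z in [("w4",(306,98),188),("w4",(401,220),174),("w3",(228,91),161),("w4",(131,60),205)]:
    im=cv2.imread(f"pics/{n}.png"); c=pickle.load(open(n+".pkl","rb"))
    u0,v0=max(u-35,0),max(v-35,0)
    cr=im[v0:v0+70,u0:u0+70]
    print(n,u0,v0,cr[v-v0,u-u0])
    hsv=cv2.cvtColor(im,cv2.COLOR_BGR2HSV)
    m=cv2.inRange(hsv,(8,60,150),(25,200,255)); m2=np.zeros_like(m); m2[v0:v0+70,u0:u0+70]=m[v0:v0+70,u0:u0+70]
    cs,_=cv2.findContours(m2,cv2.RETR_EXTERNAL,cv2.CHAIN_APPROX_NONE)
    for k in cs:
        if cv2.contourArea(k)>60:
            r=cv2.minAreaRect(k); print(r, onplane(c,*r[0],z).round(1))
    out.append(cv2.resize(cr,(280,280),interpolation=cv2.INTER_CUBIC))
cv2.imwrite("pics/c4.png",np.vstack([np.hstack(out[:2]),np.hstack(out[2:])]))
```

```text
w4 271 63 [127 166 199]
((282.1896667480469, 130.27586364746094), (26.925825119018555, 7.799203872680664), 21.801406860351562) [ 547.1 -172.3]
((305.4000244140625, 98.20001220703125), (25.938386917114258, 17.88854217529297), 26.56505012512207) [ 586.1 -186.8]
((285.0, 70.5), (15.0, 22.0), 90.0) [ 607.2 -157.7]
w4 366 185 [ 88 117 146]
((409.5, 223.0), (62.0, 51.0), 90.0) [ 479.7 -356. ]
w3 193 56 [115 152 185]
((200.5, 121.5), (7.0, 15.0), 90.0) [478.7 256.9]
((225.45689392089844, 90.26724243164062), (20.483808517456055, 13.524564743041992), 23.198589324951172) [520.2 237.2]
w4 96 25 [ 84  96 111]
((111.029052734375, 64.85893249511719), (34.890342712402344, 12.480358123779297), 30.068584442138672) [565.1  12.8]
((110.05294799804688, 45.311767578125), (27.697566986083984, 9.3618745803833), 22.833654403686523) [582.8  16.5]
```

View pics/c4.png

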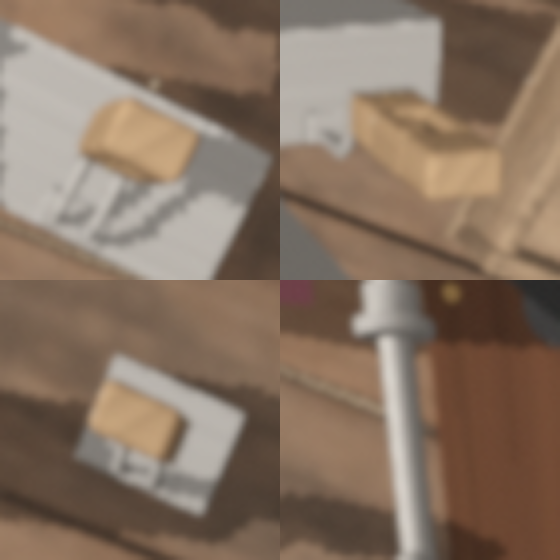

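Run:
```python
from h import *
c=pickle.load(open("w4.pkl","rb")); c3=pickle.load(open("w3.pkl","rb"))
def e(c,a,b,z):
    p,q=onplane(c,*a,z),onplane(c,*b,z); d=q-p; return p.round(),q.round(),np.linalg.norm(d).round(1),np.arctan2(d[1],d[0]).round(3)
print("L back",e(c,(274.75,69.25),(338.5,101.75),94))
print("L top",onplane(c,271+158/4,63+145/4,188))
print("S back",e(c3,(221.75,74.75),(253.75,89.75),40))
print("S top",onplane(c3,193+135/4,56+(415-280)/4,161))
print("M top",onplane(c,366+(463-280)/4,185+172/4,174), "M top edge",e(c,(366+23/4,185+15/4),(366+160/4,185+20/4),66))
print("arm",e(c,(129.8,90),(124.8,40),205), "nose px w4 131,97:",onplane(c,131,97,211))
```

```text
L back (array([ 617., -150.]), array([ 599., -245.]), np.float64(96.0), np.float64(-1.752))
L top [ 586.46292324 -192.40852344]
S back (array([543., 258.]), array([535., 207.]), np.float64(51.7), np.float64(-1.726))
S top [521.11543091 235.89486946]
M top [ 474.3117204  -361.11389698] M top edge (array([ 493., -342.]), array([ 505., -393.]), np.float64(52.6), np.float64(-1.345))
arm (array([546.,  -9.]), array([591.,   3.]), np.float64(46.9), np.float64(0.274)) nose px w4 131,97: [540.14481181 -13.80629275]
```

Call:
arm_command(targets=[{"hand": 0.3, "x": 0.04, "y": 0.031, "z": 0, "yaw": 0}, {"hand": 0.3, "x": 0.041, "y": 0.031, "z": 0, "yaw": 0}, {"hand": 0.3, "x": 0, "y": 0, "z": 0.04, "yaw": 0.145}, {"hand": 0.3, "x": 0, "y": 0, "z": 0.04, "yaw": 0.145}, {"hand": 0.3, "x": 0, "y": 0, "z": 0.04, "yaw": 0.145}, {"hand": 0.3, "x": 0, "y": 0, "z": 0.02, "yaw": 0.008}, {"hand": 0.3, "x": 0, "y": 0, "z": 0, "yaw": 0}])

```text
clock: 9.1
eef_pos: [584.4, -184.9, 238.6]
eef_rot: [-3.141, 0.004, -0.173]
wrist_force: [0.2, -0.1, 0.2]
finger_gap: 61.0
finger_force: 0.0
```

Run:
```python
from h import *
s=snap('w5'); c=pickle.load(open("w5.pkl","rb"))
im=cv2.imread("pics/w5.png"); hsv=cv2.cvtColor(im,cv2.COLOR_BGR2HSV)
m=cv2.inRange(hsv,(10,80,150),(22,180,255))
for k in cv2.findContours(m,0,1)[0]:
    if cv2.contourArea(k)>150: r=cv2.minAreaRect(k); print(r,onplane(c,*r[0],188).round(1))
print("expect",proj(c,(586.5,-192.4,188)),"tcp px",proj(c,s["eef_pos"]))
cv2.imwrite("pics/w5b.png",im)
```

```text
9.1 [ 584.4 -184.9  238.6] [-3.1408  0.004  -0.1729] [-0.366  0.424  1.277  0.     1.445  1.377]
((498.0, 291.0), (16.0, 26.0), 90.0) [ 487.6 -360.5]
((252.0, 290.0), (28.0, 140.0), 90.0) [ 521.2 -173.3]
((368.2977600097656, 259.62359619140625), (31.429214477539062, 26.973188400268555), 58.570438385009766) [ 531.4 -264. ]
((108.00222778320312, 259.5877380371094), (45.92178726196289, 130.51856994628906), 84.9759292602539) [565.2 -70.8]
((36.68999099731445, 217.33865356445312), (24.773300170898438, 77.1919174194336), 82.27816772460938) [606.6 -29.1]
((30.000001907348633, 194.5), (13.951641082763672, 61.20451736450195), 85.2363510131836) [623.9 -30.1]
((328.8204345703125, 226.08837890625), (86.77462768554688, 298.69183349609375), 86.98721313476562) [ 563.2 -237.8]
((386.93145751953125, 161.4712677001953), (38.44798278808594, 146.54136657714844), 86.18592071533203) [ 603.8 -283.1]
((214.7452850341797, 154.85848999023438), (63.048492431640625, 129.2562713623047), 74.05460357666016) [ 629. -166.]
((282.23846435546875, 108.560791015625), (35.121116638183594, 18.358766555786133), 17.87869834
[... 534 characters left out ...]
963867, 66.53948211669922), 86.98721313476562) [ 680.8 -224.8]
((501.5, 24.5), (19.0, 19.0), 90.0) [ 678.4 -360.1]
((418.06182861328125, 43.13917922973633), (188.7596435546875, 66.84008026123047), 2.602562189102173) [ 676.6 -307.9]
((178.90576171875, 16.96311378479004), (14.214111328125, 48.708229064941406), 84.80557250976562) [ 717.7 -161.3]
((249.94065856933594, 31.783382415771484), (29.118709564208984, 123.84699249267578), 74.6784896850586) [ 701.6 -203.6]
((349.2947998046875, 4.460700035095215), (7.5994133949279785, 35.22163009643555), 82.40535736083984) [ 706.3 -267. ]
((67.5, 12.0), (24.0, 121.0), 90.0) [732.4 -93.5]
expect [262.49561845 206.37922276] tcp px [252.83573226 237.56525927]
```

View pics/w5b.png

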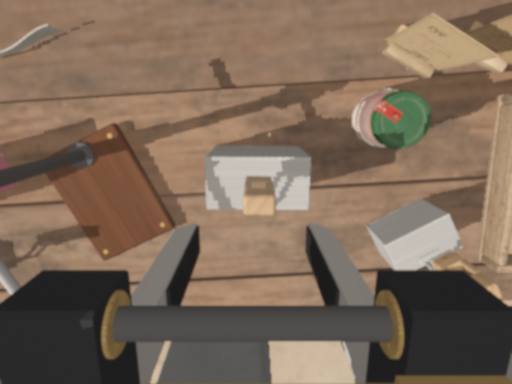

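Picture: the large handle's top sits at about (259,205), square to the image and between the fingers. The medium is at upper right, tilted.

Call:
arm_command(targets=[{"hand": 0.1, "x": 0.004, "y": 0.005, "z": 0.02, "yaw": 0}, {"hand": 0.1, "x": 0, "y": 0, "z": 0.03, "yaw": 0}, {"hand": 0.1, "x": 0, "y": 0, "z": 0.03, "yaw": 0}, {"hand": 0.1, "x": 0, "y": 0, "z": 0.007, "yaw": 0}, {"hand": -1, "x": 0, "y": 0, "z": 0, "yaw": 0}, {"hand": -1, "x": 0, "y": 0, "z": 0, "yaw": 0}, {"hand": -1, "x": 0, "y": 0, "z": 0, "yaw": 0}, {"hand": -1, "x": 0, "y": 0, "z": 0, "yaw": 0}, {"hand": -1, "x": 0, "y": 0, "z": 0, "yaw": 0}, {"hand": -1, "x": 0, "y": 0, "z": 0, "yaw": 0}], newtons=25)

```text
clock: 10.15
eef_pos: [589.5, -191.5, 154.7]
eef_rot: [3.141, -0.002, -0.173]
wrist_force: [-1.2, 1.1, 6.6]
finger_gap: 23.8
finger_force: 25.0
```

Call:
arm_command(targets=[{"hand": -1, "x": 0, "y": 0, "z": -0.01, "yaw": 0}, {"hand": -1, "x": 0, "y": 0, "z": -0.02, "yaw": 0}, {"hand": -1, "x": 0, "y": 0, "z": -0.02, "yaw": -0.043}, {"hand": -1, "x": 0, "y": 0, "z": 0, "yaw": -0.1}, {"hand": -1, "x": 0, "y": 0, "z": 0, "yaw": -0.1}, {"hand": -1, "x": 0, "y": 0, "z": 0, "yaw": -0.1}, {"hand": -1, "x": 0, "y": 0, "z": 0, "yaw": -0.1}, {"hand": -1, "x": -0.02, "y": -0.01, "z": 0, "yaw": 0}, {"hand": -1, "x": -0.025, "y": -0.025, "z": 0, "yaw": 0}])

```text
clock: 11.05
eef_pos: [535.9, -170.2, 203.2]
eef_rot: [-3.141, 0.001, 0.269]
wrist_force: [-0.1, 0.1, -1.5]
finger_gap: 23.7
finger_force: 25.0
```

Call:
arm_command(targets=[{"hand": -1, "x": 0, "y": -0.03, "z": 0, "yaw": 0}, {"hand": -1, "x": 0, "y": -0.03, "z": 0, "yaw": 0}, {"hand": -1, "x": 0, "y": -0.03, "z": 0, "yaw": 0}, {"hand": -1, "x": 0, "y": -0.03, "z": 0, "yaw": 0}, {"hand": -1, "x": 0, "y": -0.02, "z": 0, "yaw": 0}, {"hand": -1, "x": 0, "y": -0.009, "z": 0, "yaw": 0}, {"hand": -1, "x": 0, "y": 0, "z": 0, "yaw": 0}, {"hand": -1, "x": 0, "y": 0, "z": 0, "yaw": 0}])

```text
clock: 11.85
eef_pos: [496.8, -26.7, 203.7]
eef_rot: [3.141, -0.0, 0.27]
wrist_force: [0.3, 0.3, -1.8]
finger_gap: 23.8
finger_force: 25.0
```

Run:
```python
from h import *
s=snap('w6'); print(s["wrist_force"],s["finger_gap"]); c=pickle.load(open("w6.pkl","rb"))
im=cv2.imread("pics/w6.png")
side=camera("side")[:,:,::-1]; cv2.imwrite("pics/side6.png",side)
sc=camera("scene")[:,:,::-1]; cv2.imwrite("pics/scene6.png",sc)
p=s["eef_pos"]; cs,cc=get_calibration("side"),get_calibration("scene")
print(proj(cs,p),proj(cc,p),proj(c,p))
a,b=proj(cs,(520,-15,200)).astype(int),proj(cc,(520,-15,200)).astype(int)
def cr(i,q,h):
    y0=max(0,min(q[1]-h,384-2*h));x0=max(0,min(q[0]-h,512-2*h)); print(x0,y0); return cv2.resize(i[y0:y0+2*h,x0:x0+2*h],(290,290),interpolation=cv2.INTER_CUBIC)
cv2.imwrite("pics/c6.png",np.vstack([cv2.resize(im[60:280,130:390],(580,491),interpolation=cv2.INTER_CUBIC)]))
cv2.imwrite("pics/c6b.png",np.hstack([cr(side,a,50),cr(sc,b,50)]))
```

```text
11.85 [496.8 -26.7 203.7] [ 3.1413e+00 -1.0000e-04  2.6970e-01] [-0.127  0.184  1.669 -0.     1.288  1.174]
[ 0.29858352  0.30600275 -1.75419268] 23.80462531313615
[284.89997357 174.39179522] [234.2954312  177.56505711] [253.17201678 237.83952362]
225 125
189 125
```

View pics/c6.png

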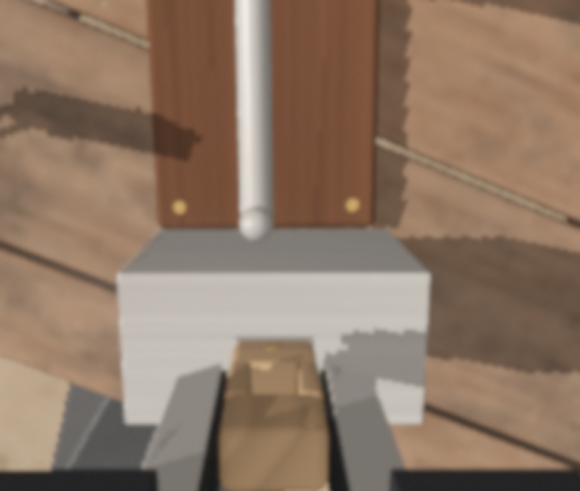

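The picture shows the handle centred at about column 253 (full-image pixels). The nose is at about (244,161) and the arm runs parallel to the tool's x, so a shift of a few mm to -y is needed.

```bash
cat >> h.py <<'E'
def armline(n,rows,z=201,lo=225,hi=262):
    c=pickle.load(open(n+".pkl","rb")); im=cv2.imread(f"pics/{n}.png").astype(float)
    sat=im[:,:,0]-0.0   # blue: wood is low, steel high
    P=[]
    for v in rows:
        r=cv2.GaussianBlur(sat[v:v+1],(3,1),0)[0,lo:hi]; g=np.gradient(r)
        i,j=g.argmax(),g.argmin()
        def sub(k):
            if k<1 or k>len(g)-2: return k
            a,b,d=abs(g[k-1]),abs(g[k]),abs(g[k+1]); return k+.5*(a-d)/(a-2*b+d+1e-9)
        u=lo+(sub(i)+sub(j))/2; w=sub(j)-sub(i); P.append((v,u,w,*onplane(c,u,v,z)))
    return np.array(P)
def totool(s,p):
    y=s["eef_rot"][2]; d=np.array(p)[:2]-s["eef_pos"][:2]
    return np.array([d[0]*np.cos(y)+d[1]*np.sin(y), d[0]*np.sin(y)-d[1]*np.cos(y)])
E
python3 - <<'E'
from h import *
P=armline("w6",range(62,156,10)); s=manip.read_state()
for p in P: print(p.round(1),totool(s,p[3:]).round(2))
c=pickle.load(open("w6.pkl","rb"))
print("nose bottom edge",totool(s,onplane(c,244,60+240/2.231,207)), "handle top", totool(s,onplane(c,130+275/2.231,60+345/2.231,228)))
E
```

```text
[ 62.  242.6  15.8 587.3   3.9] [95.44 -5.63]
[ 72.  242.9  15.9 582.6   2.5] [90.61 -5.52]
[ 82.  243.   15.5 577.9   1.2] [85.71 -5.5 ]
[ 9.200e+01  2.434e+02  1.580e+01  5.732e+02 -3.000e-01] [80.73 -5.34]
[102.  243.5  15.5 568.3  -1.6] [75.69 -5.32]
[112.  243.5  15.4 563.4  -3. ] [70.57 -5.33]
[122.  243.7  15.1 558.4  -4.4] [65.37 -5.25]
[132.  244.   15.1 553.3  -5.9] [60.1  -5.14]
[142.  244.   14.7 548.2  -7.4] [54.75 -5.15]
[152.  244.2  15.2 542.9  -8.9] [49.31 -5.09]
nose bottom edge [41.747825   -5.10660204] handle top [22.16391647 -0.19222695]
```

View pics/c6b.png

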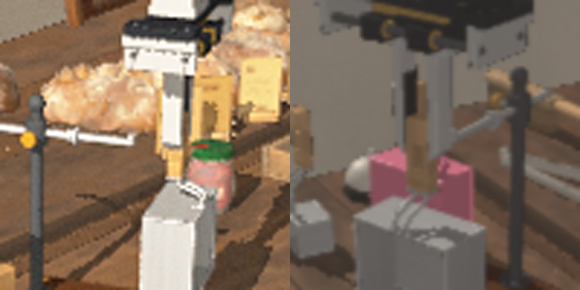

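Call:
arm_command(targets=[{"hand": -1, "x": 0.0, "y": -0.005, "z": 0, "yaw": -0.012}, {"hand": -1, "x": 0.01, "y": 0, "z": 0, "yaw": 0}, {"hand": -1, "x": 0.01, "y": 0, "z": 0, "yaw": 0}, {"hand": -1, "x": 0.005, "y": 0, "z": 0, "yaw": 0}, {"hand": -1, "x": 0, "y": 0, "z": 0, "yaw": 0}])

```text
clock: 12.5
eef_pos: [519.9, -14.1, 203.1]
eef_rot: [-3.141, 0.0, 0.282]
wrist_force: [-0.0, 0.7, -2.3]
finger_gap: 23.6
finger_force: 25.0
```

Run:
```python
from h import *
s=snap('w7'); P=armline("w7",range(70,165,20))
for p in P: print(p.round(1),totool(s,p[3:]).round(2))
im=cv2.imread("pics/w7.png"); cv2.imwrite("pics/c7.png",cv2.resize(im[130:270,160:340],(720,560),interpolation=cv2.INTER_CUBIC))
```

```text
12.5 [519.9 -14.1 203.1] [-3.1414e+00  4.0000e-04  2.8220e-01] [-0.097  0.235  1.608 -0.     1.299  1.191]
[ 70.  254.   11.1 607.8  11. ] [91.42  0.4 ]
[ 90.  252.3  17.3 598.1   9.1] [81.61 -0.43]
[110.  254.   11.  588.7   5.4] [71.5   0.43]
[130.  253.9  10.9 578.7   2.6] [61.09  0.37]
[150.  254.2  11.5 568.4  -0.6] [50.37  0.58]
```

View pics/c7.png

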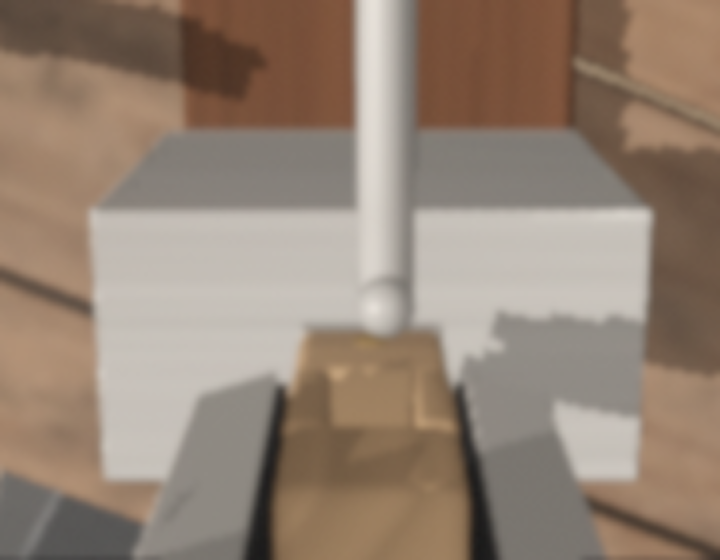

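Run:
```python
from h import *
s=manip.read_state(); P=armline("w7",range(130,205,10),lo=235,hi=280)
for p in P: print(p.round(1),totool(s,p[3:]).round(2))
c=pickle.load(open("w7.pkl","rb"))
# slot of handle on back face: px (160+330/4..160+420/4, row 130+395/4)
print(totool(s,onplane(c,160+375/4,130+395/4,204)),totool(s,onplane(c,160+373/4,130+328/4,170)),totool(s,onplane(c,160+370/4,130+500/4,234)))
print(totool(s,onplane(c,160+384/4,130+310/4,207)))
for z in(214,194): print(proj(c,[*(s["eef_pos"][:2]+8*np.array([.96,.28])),z]))
```

```text
[130.  255.9  14.9 579.    1.6] [61.5   1.46]
[1.400e+02 2.559e+02 1.490e+01 5.739e+02 1.000e-01] [56.18  1.47]
[150.  255.8  14.7 568.7  -1.4] [50.78  1.46]
[160.  255.8  14.5 563.4  -3. ] [45.3   1.48]
[170.  254.2  10.6 557.8  -3.7] [39.73  0.58]
[180.  254.   10.  552.3  -5.1] [34.07  0.45]
[190.  260.9  -4.6 547.9 -10.5] [28.32  4.38]
[200.  260.   -6.1 542.2 -11.6] [22.49  3.87]
[6.31043342 0.34214708] [5.43166205 0.14987676] [ 4.08963385 -0.38734181]
[19.88083247  1.5611535 ]
[253.17034808 232.36781257]
[253.08704096 220.16595261]
```

The handle's slot is at about (374,400) in the crop and the nose at (384,310). The arm lies 1.4 mm to +tool y, so I'll correct that and feed forward gently.

Call:
arm_command(targets=[{"hand": -1, "x": 0, "y": 0.0014, "z": 0, "yaw": 0}, {"hand": -1, "x": 0.006, "y": 0, "z": 0, "yaw": 0}, {"hand": -1, "x": 0.004, "y": 0, "z": 0, "yaw": 0}, {"hand": -1, "x": 0.003, "y": 0, "z": 0, "yaw": 0}, {"hand": -1, "x": 0.002, "y": 0, "z": 0, "yaw": 0}, {"hand": -1, "x": 0.002, "y": 0, "z": 0, "yaw": 0}])

```text
clock: 13.15
eef_pos: [536.1, -10.9, 203.4]
eef_rot: [-3.142, 0.0, 0.282]
wrist_force: [-0.4, -0.3, -2.1]
finger_gap: 24.0
finger_force: 25.0
```

Call:
arm_command(targets=[{"hand": -1, "x": 0.003, "y": 0, "z": 0, "yaw": 0}, {"hand": -1, "x": 0.003, "y": 0, "z": 0, "yaw": 0}, {"hand": -1, "x": 0.003, "y": 0, "z": 0, "yaw": 0}, {"hand": -1, "x": 0.003, "y": 0, "z": 0, "yaw": 0}])

```text
clock: 13.55
eef_pos: [547.8, -7.5, 203.5]
eef_rot: [3.142, 0.0, 0.282]
wrist_force: [-0.2, -0.6, -0.5]
finger_gap: 23.9
finger_force: 25.0
```

Run:
```python
from h import *
s=snap('w8'); print(s["wrist_force"])
for p in armline("w8",range(110,200,15),lo=235,hi=275): print(p.round(1),totool(s,p[3:]).round(2))
im=cv2.imread("pics/w8.png"); cv2.imwrite("pics/c8.png",cv2.resize(im[130:270,160:340],(720,560),interpolation=cv2.INTER_CUBIC))
```

```text
13.55 [547.8  -7.5 203.5] [3.1416 0.     0.2818] [-0.081  0.297  1.53  -0.     1.315  1.208]
[-0.20050581 -0.6490204  -0.52064589]
[110.  253.2  15.1 616.4  12.4] [ 7.149e+01 -1.000e-02]
[125.  253.2  15.  609.   10.2] [63.7  0. ]
[140.  253.1  24.  601.3   8. ] [ 5.573e+01 -3.000e-02]
[155.  252.8  35.6 593.4   5.9] [47.58 -0.23]
[170.  251.3  10.7 585.2   4.4] [39.24 -1.03]
[185.  258.2  -4.6 578.   -1.7] [30.7   2.79]
```

Call:
arm_command(targets=[{"hand": -1, "x": 0.003, "y": 0, "z": 0, "yaw": 0}, {"hand": -1, "x": 0.003, "y": 0, "z": 0, "yaw": 0}, {"hand": -1, "x": 0.003, "y": 0, "z": 0, "yaw": 0}])

```text
clock: 13.9
eef_pos: [556.4, -5.0, 203.5]
eef_rot: [-3.142, -0.0, 0.282]
wrist_force: [-0.5, 0.4, -2.6]
finger_gap: 23.8
finger_force: 25.0
```

Call:
arm_command(targets=[{"hand": -1, "x": 0.003, "y": 0, "z": 0, "yaw": 0}, {"hand": -1, "x": 0.003, "y": 0, "z": 0, "yaw": 0}, {"hand": -1, "x": 0.003, "y": 0, "z": 0, "yaw": 0}])

```text
clock: 14.2
eef_pos: [565.0, -2.5, 203.4]
eef_rot: [-3.142, 0.0, 0.282]
wrist_force: [0.8, 0.1, -2.3]
finger_gap: 23.8
finger_force: 25.0
```

Call:
arm_command(targets=[{"hand": -1, "x": 0, "y": 0, "z": 0.004, "yaw": 0}, {"hand": -1, "x": 0, "y": 0, "z": 0.003, "yaw": 0}, {"hand": -1, "x": 0, "y": 0, "z": 0, "yaw": 0}])

```text
clock: 14.5
eef_pos: [564.6, -2.6, 196.0]
eef_rot: [-3.141, 0.001, 0.282]
wrist_force: [-0.1, -0.3, -2.0]
finger_gap: 24.0
finger_force: 25.0
```

Call:
arm_command(targets=[{"hand": -1, "x": 0, "y": 0, "z": 0.0005, "yaw": 0}, {"hand": -1, "x": 0, "y": 0, "z": 0.0005, "yaw": 0}])

```text
clock: 14.7
eef_pos: [564.8, -2.6, 195.6]
eef_rot: [3.142, -0.0, 0.282]
wrist_force: [-0.8, -0.3, 2.1]
finger_gap: 23.5
finger_force: 25.0
```

Call:
arm_command(targets=[{"hand": -1, "x": 0, "y": 0, "z": -0.0008, "yaw": 0}, {"hand": -1, "x": 0.004, "y": 0, "z": 0, "yaw": 0}, {"hand": -1, "x": 0.004, "y": 0, "z": 0, "yaw": 0}, {"hand": -1, "x": 0.004, "y": 0, "z": 0, "yaw": 0}, {"hand": -1, "x": 0.002, "y": 0, "z": 0, "yaw": 0}, {"hand": -1, "x": 0, "y": 0, "z": 0, "yaw": 0}])

```text
clock: 15.3
eef_pos: [578.5, 1.4, 196.1]
eef_rot: [-3.142, 0.0, 0.282]
wrist_force: [1.2, 0.1, -2.8]
finger_gap: 23.4
finger_force: 25.0
```

Call:
arm_command(targets=[{"hand": -1, "x": 0.001, "y": 0, "z": 0, "yaw": 0}, {"hand": -1, "x": 0.001, "y": 0, "z": 0, "yaw": 0}, {"hand": -1, "x": 0.001, "y": 0, "z": 0, "yaw": 0}])

```text
clock: 15.6
eef_pos: [581.2, 2.2, 196.3]
eef_rot: [3.142, -0.0, 0.282]
wrist_force: [0.2, -0.3, -2.4]
finger_gap: 23.9
finger_force: 25.0
```

Call:
arm_command(targets=[{"hand": -1, "x": 0.001, "y": 0, "z": 0, "yaw": 0}, {"hand": -1, "x": 0.0005, "y": 0, "z": 0, "yaw": 0}])

```text
clock: 15.8
eef_pos: [582.7, 2.6, 196.3]
eef_rot: [3.142, -0.0, 0.282]
wrist_force: [-0.0, 0.5, -1.9]
finger_gap: 23.8
finger_force: 25.0
```

Call:
arm_command(targets=[{"hand": -1, "x": 0.0005, "y": 0, "z": 0, "yaw": 0}, {"hand": -1, "x": 0.0005, "y": 0, "z": 0, "yaw": 0}])

```text
clock: 16.0
eef_pos: [583.6, 2.8, 196.3]
eef_rot: [3.142, -0.0, 0.282]
wrist_force: [-0.4, 0.7, -2.2]
finger_gap: 23.8
finger_force: 25.0
```

Call:
arm_command(targets=[{"hand": -1, "x": 0.0005, "y": 0, "z": 0, "yaw": 0}, {"hand": -1, "x": 0.0005, "y": 0, "z": 0, "yaw": 0}])

```text
clock: 16.2
eef_pos: [584.5, 3.1, 196.3]
eef_rot: [-3.142, -0.0, 0.282]
wrist_force: [-0.3, 1.4, -2.6]
finger_gap: 24.0
finger_force: 25.0
```

Call:
arm_command(targets=[{"hand": -1, "x": 0.0005, "y": 0, "z": 0, "yaw": 0}, {"hand": -1, "x": 0.0005, "y": 0, "z": 0, "yaw": 0}])

```text
clock: 16.4
eef_pos: [585.5, 3.4, 196.3]
eef_rot: [3.142, -0.0, 0.282]
wrist_force: [-0.5, -1.5, -1.7]
finger_gap: 23.2
finger_force: 25.0
```

Call:
arm_command(targets=[{"hand": -1, "x": 0.0005, "y": 0, "z": 0, "yaw": 0}, {"hand": -1, "x": 0.0005, "y": 0, "z": 0, "yaw": 0}])

```text
clock: 16.6
eef_pos: [586.5, 3.7, 196.3]
eef_rot: [3.142, -0.0, 0.282]
wrist_force: [-0.7, 0.0, -2.7]
finger_gap: 23.9
finger_force: 25.0
```

Call:
arm_command(targets=[{"hand": -1, "x": 0.0005, "y": 0, "z": 0, "yaw": 0}])

```text
clock: 16.7
eef_pos: [586.7, 3.7, 196.2]
eef_rot: [-3.142, 0.001, 0.282]
wrist_force: [-5.3, -0.8, 0.8]
finger_gap: 23.7
finger_force: 25.0
```

Call:
arm_command(targets=[{"hand": -1, "x": 0, "y": 0, "z": 0.0006, "yaw": 0}, {"hand": 0, "x": 0, "y": 0, "z": 0, "yaw": 0}, {"hand": 0, "x": 0, "y": 0, "z": 0, "yaw": 0}, {"hand": 0, "x": 0, "y": 0, "z": 0, "yaw": 0}, {"hand": 0, "x": 0, "y": 0, "z": 0, "yaw": 0}, {"hand": 0, "x": 0, "y": 0, "z": -0.02, "yaw": 0}, {"hand": 0, "x": 0, "y": 0, "z": -0.04, "yaw": 0}, {"hand": 0, "x": 0, "y": 0, "z": -0.04, "yaw": 0}, {"hand": 0, "x": 0, "y": 0, "z": -0.04, "yaw": 0}, {"hand": 0, "x": -0.04, "y": 0.02, "z": 0, "yaw": 0}])

```text
clock: 17.7
eef_pos: [556.9, -25.2, 341.3]
eef_rot: [3.138, -0.009, 0.285]
wrist_force: [1.0, -0.8, 0.5]
finger_gap: 46.6
finger_force: 0.0
```

Run:
```python
from h import *
s=snap('w9')
side=camera("side")[:,:,::-1]; sc=camera("scene")[:,:,::-1]
cs,cc=get_calibration("side"),get_calibration("scene")
a,b=proj(cs,(575,0,150)).astype(int),proj(cc,(575,0,150)).astype(int)
f=lambda i,q:cv2.resize(i[q[1]-50:q[1]+50,q[0]-50:q[0]+50],(390,390),interpolation=cv2.INTER_CUBIC)
cv2.imwrite("pics/c9.png",np.hstack([f(side,a),f(sc,b)]))
```

```text
17.7 [556.9 -25.2 341.3] [ 3.1382 -0.0094  0.2848] [-0.111  0.249  1.276  0.     1.607  1.175]
```

View pics/c9.png

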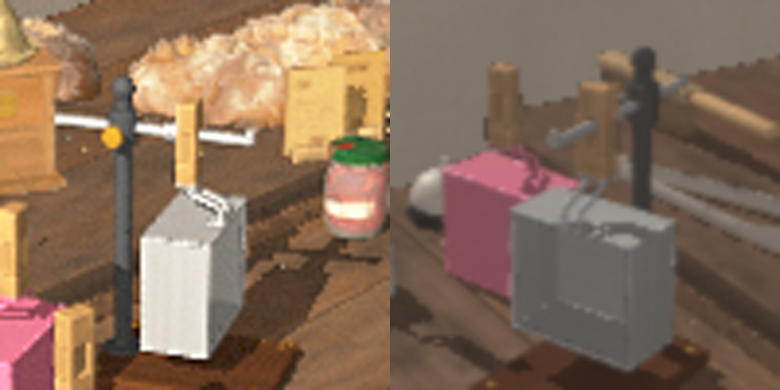

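Hanging: the left and right crops both show the large scoop plumb on the arm at the washer. Next is the medium, judged by numbers only since my picture allowance is used up.

Call:
arm_command(targets=[{"hand": 0.3, "x": -0.031, "y": 0.037, "z": 0, "yaw": 0}, {"hand": 0.3, "x": -0.031, "y": 0.037, "z": 0, "yaw": 0}, {"hand": 0.3, "x": -0.031, "y": 0.037, "z": 0, "yaw": 0}, {"hand": 0.3, "x": -0.031, "y": 0.037, "z": 0, "yaw": 0}, {"hand": 0.3, "x": -0.031, "y": 0.037, "z": 0, "yaw": 0}, {"hand": 0.3, "x": -0.031, "y": 0.037, "z": 0.03, "yaw": 0}, {"hand": 0.3, "x": -0.031, "y": 0.037, "z": 0.03, "yaw": 0}, {"hand": 0.3, "x": -0.031, "y": 0.037, "z": 0.03, "yaw": 0.05}, {"hand": 0.3, "x": 0, "y": 0, "z": 0.03, "yaw": 0}, {"hand": 0.3, "x": 0, "y": 0, "z": 0, "yaw": 0}])

```text
clock: 18.85
eef_pos: [404.0, -363.4, 222.4]
eef_rot: [-3.135, 0.004, 0.23]
wrist_force: [0.5, -0.2, 0.8]
finger_gap: 61.0
finger_force: 0.0
```

Run:
```python
from h import *
s=snap('w10'); c=pickle.load(open("w10.pkl","rb"))
im=cv2.imread("pics/w10.png")
q=proj(c,(474.3,-361,174)); print("expect",q); u,v=q.astype(int)
for dv in range(-36,40,6): print([tuple(im[v+dv,u+du]) [0] for du in range(-48,50,6)],end=" ")
print()
hsv=cv2.cvtColor(im,cv2.COLOR_BGR2HSV); print(hsv[v,u])
for lo in (140,165,185):
  m=cv2.inRange(hsv,(10,60,lo),(24,180,255)); mm=np.zeros_like(m); mm[max(v-50,0):v+50,u-50:u+50]=m[max(v-50,0):v+50,u-50:u+50]
  for k in cv2.findContours(mm,0,1)[0]:
    if cv2.contourArea(k)>200: r=cv2.minAreaRect(k); print(lo,np.round(r[0],1),np.round(r[1],1),round(r[2],1),onplane(c,*r[0],174).round(1))
```

```text
18.85 [ 404.  -363.4  222.4] [-3.1354  0.0036  0.2303] [-0.8    0.277  1.511  0.     1.361  0.54 ]
expect [274.01471582 113.07265436]
[np.uint8(88), np.uint8(85), np.uint8(87), np.uint8(90), np.uint8(88), np.uint8(91), np.uint8(85), np.uint8(81), np.uint8(82), np.uint8(83), np.uint8(87), np.uint8(89), np.uint8(91), np.uint8(92), np.uint8(92), np.uint8(77), np.uint8(55)] [np.uint8(95), np.uint8(95), np.uint8(92), np.uint8(83), np.uint8(86), np.uint8(92), np.uint8(84), np.uint8(85), np.uint8(85), np.uint8(89), np.uint8(91), np.uint8(90), np.uint8(90), np.uint8(87), np.uint8(92), np.uint8(95), np.uint8(93)] [np.uint8(97), np.uint8(97), np.uint8(96), np.uint8(93), np.uint8(90), np.uint8(82), np.uint8(88), np.uint8(96), np.uint8(116), np.uint8(145), np.uint8(159), np.uint8(169), np.uint8(174), np.uint8(174), np.uint8(77), np.uint8(86), np.uint8(85)] [np.uint8(97), np.uint8(151), np.uint8(168), np.uint8(170), np.uint8(178), np.uint8(175), np.uint8(175), np.uint8(173), np.uint8(171), np.uint8(171), np.uint8(171), np.uint8(170), np.uint8(171), np.uint8(171), np.uint8(59), np.uint8(56), np.ui
[... 1919 characters left out ...]
t8(78), np.uint8(66), np.uint8(64), np.uint8(66), np.uint8(66), np.uint8(67), np.uint8(65)] [np.uint8(94), np.uint8(95), np.uint8(95), np.uint8(96), np.uint8(92), np.uint8(89), np.uint8(89), np.uint8(94), np.uint8(92), np.uint8(89), np.uint8(93), np.uint8(94), np.uint8(91), np.uint8(96), np.uint8(99), np.uint8(97), np.uint8(98)] 
[ 16  92 199]
140 [271.8 149.4] [105.4  32.9] 14.9 [ 450.6 -365.4]
140 [275.2 114.3] [23.5 35.2] 83.7 [ 473.7 -362. ]
140 [236.8  89.1] [31.9 14.9] 18.4 [ 483.5 -333.6]
140 [299.  78.] [19.1 47.7] 88.6 [ 499.4 -371.4]
140 [242.   73.5] [21. 36.] 90.0 [ 493.7 -334.8]
165 [274.3 113.8] [22.6 33.8] 81.9 [ 473.9 -361.3]
185 [273.7 113.5] [20.3 32.4] 83.7 [ 474.  -360.8]
```

Call:
arm_command(targets=[{"hand": 0.1, "x": 0.034, "y": 0.007, "z": 0, "yaw": -0.05}, {"hand": 0.1, "x": 0.0345, "y": 0.0085, "z": 0, "yaw": -0.055}, {"hand": 0.1, "x": 0, "y": 0, "z": 0.02, "yaw": 0}, {"hand": 0.1, "x": 0, "y": 0, "z": 0, "yaw": 0}])

```text
clock: 19.3
eef_pos: [476.4, -360.0, 205.9]
eef_rot: [-3.14, 0.001, 0.339]
wrist_force: [-0.5, -0.6, -0.5]
finger_gap: 52.0
finger_force: 0.0
```

Run:
```python
from h import *
s=snap('w11'); c=pickle.load(open("w11.pkl","rb"))
im=cv2.imread("pics/w11.png"); hsv=cv2.cvtColor(im,cv2.COLOR_BGR2HSV)
q=proj(c,(474,-361,174)); print(q,proj(c,s["eef_pos"])); u,v=q.astype(int)
for lo in (165,185):
  m=cv2.inRange(hsv,(10,60,lo),(24,180,255)); mm=np.zeros_like(m); mm[v-70:v+50,u-45:u+45]=m[v-70:v+50,u-45:u+45]
  for k in cv2.findContours(mm,0,1)[0]:
    if cv2.contourArea(k)>200: print(lo,cv2.boundingRect(k)); r=cv2.minAreaRect(k); print(np.round(r[0],1),np.round(r[1],1),round(r[2],1),totool(s,onplane(c,*r[0],174)).round(1))
```

```text
19.3 [ 476.4 -360.   205.9] [-3.140e+00  9.000e-04  3.394e-01] [-0.709  0.406  1.377  0.     1.36   0.523]
[253.38120363 223.34530657] [253.23667298 237.87947822]
165 (237, 199, 34, 36)
[253.5 216.5] [33. 35.] 0.0 [2.3 0.2]
185 (238, 214, 32, 19)
[253.5 223. ] [18. 31.] 90.0 [-2.3  0.2]
```

Call:
arm_command(targets=[{"hand": 0.1, "x": -0.002, "y": 0, "z": 0.02, "yaw": 0}, {"hand": 0.1, "x": 0, "y": 0, "z": 0.03, "yaw": 0}, {"hand": 0.1, "x": 0, "y": 0, "z": 0.012, "yaw": 0}, {"hand": 0.1, "x": 0, "y": 0, "z": 0, "yaw": 0}, {"hand": 0.1, "x": 0, "y": 0, "z": 0, "yaw": 0}])

```text
clock: 19.85
eef_pos: [473.9, -362.5, 146.3]
eef_rot: [3.14, -0.001, 0.337]
wrist_force: [-0.3, -0.1, -0.3]
finger_gap: 51.7
finger_force: 0.0
```

Call:
arm_command(targets=[{"hand": 0.1, "x": 0, "y": 0, "z": 0.006, "yaw": 0}, {"hand": 0.1, "x": 0, "y": 0, "z": 0, "yaw": 0}, {"hand": -1, "x": 0, "y": 0, "z": 0, "yaw": 0}, {"hand": -1, "x": 0, "y": 0, "z": 0, "yaw": 0}, {"hand": -1, "x": 0, "y": 0, "z": 0, "yaw": 0}, {"hand": -1, "x": 0, "y": 0, "z": 0, "yaw": 0}, {"hand": -1, "x": 0, "y": 0, "z": 0, "yaw": 0}, {"hand": -1, "x": 0, "y": 0, "z": 0, "yaw": 0}])

```text
clock: 20.65
eef_pos: [473.5, -362.1, 138.5]
eef_rot: [3.142, 0.0, 0.337]
wrist_force: [-0.4, 0.1, 0.5]
finger_gap: 23.4
finger_force: 25.0
```

Run:
```python
from h import *
print(manip.read_state())
```

```text
{'clock': 20.65, 'joints': array([-7.14350626e-01,  4.60892786e-01,  1.46022648e+00, -2.16075072e-05,
        1.22047367e+00,  5.19703098e-01]), 'qd': array([-0.00049672,  0.0013646 , -0.00060993, -0.00010805,  0.00062948,
       -0.00145673]), 'effort': array([ 1.19658513e-01, -6.07976961e+01, -3.38031363e+01,  1.03290724e-01,
        1.89209380e-02,  8.42326372e-04]), 'eef_pos': array([ 473.46602185, -362.1165091 ,  138.5038565 ]), 'eef_rot': array([3.14158282e+00, 1.77579830e-05, 3.36750018e-01]), 'wrist_force': array([-0.38809919,  0.14132464,  0.45069517]), 'moment': array([-0.04598582,  0.1224647 ,  0.03027482]), 'finger_force': 24.977271035313606, 'finger_gap': 23.433578472922385}
```

Call:
arm_command(targets=[{"hand": -1, "x": 0, "y": 0, "z": -0.01, "yaw": 0}, {"hand": -1, "x": 0, "y": 0, "z": -0.02, "yaw": 0}, {"hand": -1, "x": 0, "y": 0, "z": -0.02, "yaw": 0.025}, {"hand": -1, "x": 0, "y": 0, "z": -0.014, "yaw": 0.03}, {"hand": -1, "x": 0, "y": 0, "z": 0, "yaw": 0}])

```text
clock: 21.15
eef_pos: [474.0, -362.5, 204.8]
eef_rot: [3.139, -0.002, 0.281]
wrist_force: [1.1, -0.4, -1.5]
finger_gap: 23.7
finger_force: 25.0
```

Call:
arm_command(targets=[{"hand": -1, "x": 0.012, "y": -0.02, "z": 0, "yaw": 0}, {"hand": -1, "x": 0.014, "y": -0.04, "z": 0, "yaw": 0}, {"hand": -1, "x": 0.014, "y": -0.04, "z": 0, "yaw": 0}, {"hand": -1, "x": 0.014, "y": -0.04, "z": 0, "yaw": 0}, {"hand": -1, "x": 0.014, "y": -0.04, "z": 0, "yaw": 0}, {"hand": -1, "x": 0.014, "y": -0.04, "z": 0, "yaw": 0}, {"hand": -1, "x": 0.014, "y": -0.04, "z": 0, "yaw": 0}, {"hand": -1, "x": 0.014, "y": -0.03, "z": 0, "yaw": 0}, {"hand": -1, "x": 0.0065, "y": -0.02, "z": 0, "yaw": 0}, {"hand": -1, "x": 0, "y": -0.01, "z": 0, "yaw": 0}])

```text
clock: 22.15
eef_pos: [496.1, -20.7, 201.7]
eef_rot: [-3.141, 0.001, 0.284]
wrist_force: [-0.7, -1.6, -1.5]
finger_gap: 23.8
finger_force: 25.0
```

Call:
arm_command(targets=[{"hand": -1, "x": 0, "y": 0, "z": 0, "yaw": 0}, {"hand": -1, "x": 0, "y": 0, "z": 0, "yaw": 0}, {"hand": -1, "x": 0, "y": 0, "z": 0, "yaw": 0}])

```text
clock: 22.45
eef_pos: [496.3, -23.3, 202.4]
eef_rot: [3.142, 0.0, 0.281]
wrist_force: [-0.4, 0.8, -1.1]
finger_gap: 24.0
finger_force: 25.0
```

Run:
```python
from h import *
s=snap('w12'); print(s["wrist_force"])
for lo,hi in((235,275),(225,285)):
  for p in armline("w12",range(90,180,10),lo=lo,hi=hi): print(p[:3].round(1),totool(s,p[3:]).round(2),end=";")
  print()
print(totool(s,(586.7,3.7)))
```

```text
22.45 [496.3 -23.3 202.4] [3.1415e+00 2.0000e-04 2.8060e-01] [-0.121  0.184  1.672 -0.     1.286  1.17 ]
[-0.44125824  0.77935617 -1.09209713]
[ 90.  249.5  10. ] [81.57 -1.93];[100.  257.5  25.8] [76.57  2.26];[110.  249.5   9.5] [71.5  -1.95];[120.  242.5  -3.8] [66.36 -5.69];[130.  251.7  15.8] [61.14 -0.83];[140.  251.4  15.5] [55.84 -0.95];[150.  251.6  15.1] [50.46 -0.86];[160.  251.5  15.2] [45.   -0.94];[170.  249.8   3.3] [39.45 -1.85];
[ 90.  261.3  33.6] [81.56  4.18];[100.  257.5  25.8] [76.57  2.26];[110.  249.5   9.5] [71.5  -1.95];[120.  242.5  -3.8] [66.36 -5.69];[130.  251.7  15.8] [61.14 -0.83];[140.  251.4  15.5] [55.84 -0.95];[150.  251.6  15.1] [50.46 -0.86];[160.  251.5  15.2] [45.   -0.94];[170.  238.3  26.5] [39.46 -8.23];
[94.30824405 -0.95819698]
```

Call:
arm_command(targets=[{"hand": -1, "x": 0.01, "y": -0.0009, "z": 0.0005, "yaw": 0}, {"hand": -1, "x": 0.01, "y": 0, "z": 0, "yaw": 0}, {"hand": -1, "x": 0.006, "y": 0, "z": 0, "yaw": 0}, {"hand": -1, "x": 0.003, "y": 0, "z": 0, "yaw": 0}, {"hand": -1, "x": 0.003, "y": 0, "z": 0, "yaw": 0}])

```text
clock: 23.0
eef_pos: [527.1, -12.5, 201.8]
eef_rot: [-3.141, 0.0, 0.282]
wrist_force: [-0.9, 0.2, -1.6]
finger_gap: 23.9
finger_force: 25.0
```

Call:
arm_command(targets=[{"hand": -1, "x": 0.002, "y": 0, "z": 0, "yaw": 0}, {"hand": -1, "x": 0.002, "y": 0, "z": 0, "yaw": 0}, {"hand": -1, "x": 0.002, "y": 0, "z": 0, "yaw": 0}])

```text
clock: 23.3
eef_pos: [532.7, -10.9, 202.0]
eef_rot: [3.142, -0.0, 0.282]
wrist_force: [-0.7, 0.6, -1.5]
finger_gap: 23.6
finger_force: 25.0
```

Run:
```python
from h import *
s=snap('w13'); print(s["wrist_force"])
for p in armline("w13",range(150,200,5),lo=235,hi=275): print(p[:3].round(1),totool(s,p[3:]).round(2),end=";")
print(totool(s,(586.7,3.7)))
```

```text
23.3 [532.7 -10.9 202. ] [ 3.1415 -0.      0.2817] [-0.089  0.264  1.574 -0.     1.303  1.2  ]
[-0.66656132  0.56859822 -1.54475071]
[150.  260.1  27.8] [50.5   3.73];[155.  265.5  17. ] [47.78  6.69];[160.  263.6  20.7] [45.05  5.69];[165.  246.7  -4. ] [42.29 -3.57];[170.  246.5  -3.6] [39.51 -3.69];[175.  246.   -4.1] [36.71 -3.99];[180.  260.3  -4.8] [33.89  3.91];[185.  260.1  -4.6] [31.04  3.82];[190.  260.   -4.5] [28.17  3.79];[195.  260.   -4.5] [25.29  3.83];[55.90428067  0.99478065]
```

Call:
arm_command(targets=[{"hand": -1, "x": 0, "y": 0.0009, "z": 0, "yaw": 0}, {"hand": -1, "x": 0, "y": 0, "z": 0, "yaw": 0}])

```text
clock: 23.55
eef_pos: [532.9, -11.9, 202.0]
eef_rot: [3.142, 0.0, 0.282]
wrist_force: [0.8, 0.7, -2.0]
finger_gap: 23.9
finger_force: 25.0
```

Call:
arm_command(targets=[{"hand": -1, "x": 0.002, "y": 0, "z": 0, "yaw": 0}, {"hand": -1, "x": 0.003, "y": 0, "z": 0, "yaw": 0}, {"hand": -1, "x": 0.003, "y": 0, "z": 0, "yaw": 0}])

```text
clock: 23.85
eef_pos: [540.8, -9.5, 202.0]
eef_rot: [3.142, -0.0, 0.282]
wrist_force: [0.1, 0.1, -2.1]
finger_gap: 24.1
finger_force: 25.0
```

Run:
```python
from h import *
s=manip.read_state(); print(s["eef_pos"],s["wrist_force"],totool(s,(586.7,3.7)))
```

```text
[540.84615096  -9.46751924 202.02364205] [ 0.05219073  0.14557502 -2.07451242] [47.7069013   0.10297351]
```

Call:
arm_command(targets=[{"hand": -1, "x": 0.003, "y": 0, "z": 0, "yaw": 0}, {"hand": -1, "x": 0.003, "y": 0, "z": 0, "yaw": 0}, {"hand": -1, "x": 0.002, "y": 0, "z": 0, "yaw": 0}])

```text
clock: 24.15
eef_pos: [548.5, -7.2, 201.9]
eef_rot: [-3.142, 0.0, 0.282]
wrist_force: [-1.0, -0.0, -1.2]
finger_gap: 24.1
finger_force: 25.0
```

Call:
arm_command(targets=[{"hand": -1, "x": 0.003, "y": 0, "z": 0, "yaw": 0}, {"hand": -1, "x": 0.003, "y": 0, "z": 0, "yaw": 0}, {"hand": -1, "x": 0.002, "y": 0, "z": 0, "yaw": 0}])

```text
clock: 24.45
eef_pos: [556.2, -5.0, 201.9]
eef_rot: [-3.142, 0.0, 0.282]
wrist_force: [0.6, -0.3, -1.8]
finger_gap: 23.5
finger_force: 25.0
```

Call:
arm_command(targets=[{"hand": -1, "x": 0, "y": 0, "z": 0.004, "yaw": 0}, {"hand": -1, "x": 0, "y": 0, "z": 0.003, "yaw": 0}, {"hand": -1, "x": 0, "y": 0, "z": 0, "yaw": 0}])

```text
clock: 24.75
eef_pos: [555.6, -5.1, 194.3]
eef_rot: [-3.141, 0.001, 0.282]
wrist_force: [-0.1, -0.2, -0.6]
finger_gap: 23.8
finger_force: 25.0
```

Call:
arm_command(targets=[{"hand": -1, "x": 0, "y": 0, "z": 0.0005, "yaw": 0}, {"hand": -1, "x": 0, "y": 0, "z": 0.0005, "yaw": 0}])

```text
clock: 24.95
eef_pos: [555.9, -5.1, 194.1]
eef_rot: [3.142, -0.0, 0.282]
wrist_force: [0.6, -0.3, -1.8]
finger_gap: 24.1
finger_force: 25.0
```

Call:
arm_command(targets=[{"hand": -1, "x": 0.003, "y": 0, "z": 0, "yaw": 0}, {"hand": -1, "x": 0.003, "y": 0, "z": 0, "yaw": 0}, {"hand": -1, "x": 0.002, "y": 0, "z": 0, "yaw": 0}, {"hand": -1, "x": 0, "y": 0, "z": 0, "yaw": 0}])

```text
clock: 25.35
eef_pos: [563.9, -2.8, 193.9]
eef_rot: [-3.142, 0.0, 0.282]
wrist_force: [0.0, -1.0, -1.9]
finger_gap: 24.1
finger_force: 25.0
```

Call:
arm_command(targets=[{"hand": -1, "x": 0.001, "y": 0, "z": 0, "yaw": 0}, {"hand": -1, "x": 0.0005, "y": 0, "z": 0, "yaw": 0}])

```text
clock: 25.55
eef_pos: [565.1, -2.4, 194.0]
eef_rot: [-3.142, 0.0, 0.282]
wrist_force: [0.6, 0.4, -2.6]
finger_gap: 24.3
finger_force: 25.0
```

Call:
arm_command(targets=[{"hand": -1, "x": 0.0005, "y": 0, "z": 0, "yaw": 0}, {"hand": -1, "x": 0.0005, "y": 0, "z": 0, "yaw": 0}])

```text
clock: 25.75
eef_pos: [566.1, -2.2, 194.0]
eef_rot: [3.142, 0.0, 0.282]
wrist_force: [0.8, 0.6, -2.0]
finger_gap: 24.2
finger_force: 25.0
```

Call:
arm_command(targets=[{"hand": -1, "x": 0.0005, "y": 0, "z": 0, "yaw": 0}, {"hand": -1, "x": 0.0005, "y": 0, "z": 0, "yaw": 0}])

```text
clock: 25.95
eef_pos: [567.0, -1.9, 194.0]
eef_rot: [3.142, -0.0, 0.282]
wrist_force: [0.1, -0.0, -2.7]
finger_gap: 24.0
finger_force: 25.0
```

Call:
arm_command(targets=[{"hand": -1, "x": 0.0005, "y": 0, "z": 0, "yaw": 0}])

```text
clock: 26.05
eef_pos: [567.5, -1.7, 194.0]
eef_rot: [3.142, 0.0, 0.282]
wrist_force: [-0.4, -1.2, -1.6]
finger_gap: 23.7
finger_force: 25.0
```

Call:
arm_command(targets=[{"hand": -1, "x": 0.0005, "y": 0, "z": 0, "yaw": 0}, {"hand": -1, "x": 0.0005, "y": 0, "z": 0, "yaw": 0}])

```text
clock: 26.25
eef_pos: [568.5, -1.4, 194.0]
eef_rot: [-3.142, 0.0, 0.282]
wrist_force: [-0.4, -0.7, -1.5]
finger_gap: 23.5
finger_force: 25.0
```

Call:
arm_command(targets=[{"hand": -1, "x": 0.0005, "y": 0, "z": 0, "yaw": 0}])

```text
clock: 26.35
eef_pos: [569.0, -1.3, 194.0]
eef_rot: [-3.142, 0.0, 0.282]
wrist_force: [-0.6, -0.0, -1.2]
finger_gap: 24.2
finger_force: 25.0
```

Call:
arm_command(targets=[{"hand": -1, "x": 0.0005, "y": 0, "z": 0, "yaw": 0}])

```text
clock: 26.45
eef_pos: [569.4, -1.2, 194.0]
eef_rot: [3.142, 0.0, 0.282]
wrist_force: [-1.9, -1.3, -0.1]
finger_gap: 23.4
finger_force: 25.0
```

Call:
arm_command(targets=[{"hand": -1, "x": 0.0005, "y": 0, "z": 0, "yaw": 0}])

```text
clock: 26.55
eef_pos: [569.5, -1.2, 194.0]
eef_rot: [-3.142, 0.001, 0.282]
wrist_force: [-8.3, -1.1, 1.6]
finger_gap: 24.1
finger_force: 25.0
```

Call:
arm_command(targets=[{"hand": -1, "x": 0, "y": 0, "z": 0, "yaw": 0}])

```text
clock: 26.65
eef_pos: [569.4, -1.2, 194.0]
eef_rot: [-3.142, 0.001, 0.282]
wrist_force: [-5.2, -1.7, 0.4]
finger_gap: 23.8
finger_force: 25.0
```

Call:
arm_command(targets=[{"hand": -1, "x": -0.0003, "y": 0, "z": 0.0005, "yaw": 0}])

```text
clock: 26.75
eef_pos: [569.4, -1.2, 193.6]
eef_rot: [3.142, 0.0, 0.282]
wrist_force: [-1.9, -0.1, -0.9]
finger_gap: 23.8
finger_force: 25.0
```

Call:
arm_command(targets=[{"hand": -1, "x": 0, "y": 0, "z": 0.0003, "yaw": 0}])

```text
clock: 26.85
eef_pos: [569.5, -1.2, 193.3]
eef_rot: [3.142, 0.0, 0.282]
wrist_force: [-5.2, -1.7, 4.1]
finger_gap: 23.8
finger_force: 25.0
```

Call:
arm_command(targets=[{"hand": 0, "x": 0, "y": 0, "z": 0, "yaw": 0}, {"hand": 0, "x": 0, "y": 0, "z": 0, "yaw": 0}, {"hand": 0, "x": 0, "y": 0, "z": 0, "yaw": 0}, {"hand": 0, "x": 0, "y": 0, "z": 0, "yaw": 0}, {"hand": 0, "x": 0, "y": 0, "z": -0.02, "yaw": 0}, {"hand": 0, "x": 0, "y": 0, "z": -0.04, "yaw": 0}, {"hand": 0, "x": 0, "y": 0, "z": -0.04, "yaw": 0}, {"hand": 0, "x": 0, "y": 0, "z": -0.04, "yaw": 0}, {"hand": 0, "x": 0, "y": 0, "z": 0, "yaw": 0}])

```text
clock: 27.75
eef_pos: [570.6, -1.2, 338.9]
eef_rot: [3.139, -0.008, 0.282]
wrist_force: [0.3, 0.3, -0.4]
finger_gap: 46.9
finger_force: 0.0
```

Run:
```python
from h import *
s=snap('w14')
c=pickle.load(open("w14.pkl","rb"));im=cv2.imread("pics/w14.png"); hsv=cv2.cvtColor(im,cv2.COLOR_BGR2HSV)
q=proj(c,(578,1,229)); u,v=q.astype(int); print(q)
for lo in (165,185):
  m=cv2.inRange(hsv,(10,60,lo),(24,180,255)); mm=np.zeros_like(m); mm[v-70:v+60,u-60:u+60]=m[v-70:v+60,u-60:u+60]
  for k in cv2.findContours(mm,0,1)[0]:
    if cv2.contourArea(k)>150: r=cv2.minAreaRect(k); print(lo,cv2.boundingRect(k),round(r[2],1),totool(s,onplane(c,*r[0],229)).round(1))
for x in (586.7-7.7,569.5): print(proj(c,(x,3.7-(586.7-x)*.29,229)))
```

```text
27.75 [570.6  -1.2 338.9] [ 3.1386 -0.0084  0.2819] [-0.066  0.282  1.24   0.     1.611  1.223]
[252.45496838 183.87105909]
165 (213, 226, 42, 17) 20.6 [-43.6 -19. ]
165 (238, 161, 26, 47) 0.0 [ 7.6 -1.8]
185 (239, 185, 24, 16) 90.0 [-0.3 -1.8]
185 (239, 167, 24, 17) 0.0 [15.7 -1.8]
[252.26311647 182.6755228 ]
[252.27422454 193.44429682]
```

Call:
arm_command(targets=[{"hand": 0.3, "x": -0.008, "y": -0.045, "z": 0, "yaw": 0}, {"hand": 0.3, "x": -0.008, "y": -0.045, "z": 0, "yaw": 0}, {"hand": 0.3, "x": -0.008, "y": -0.045, "z": 0, "yaw": 0}, {"hand": 0.3, "x": -0.008, "y": -0.045, "z": 0, "yaw": 0}, {"hand": 0.3, "x": -0.008, "y": -0.046, "z": 0, "yaw": 0}, {"hand": 0.3, "x": -0.01, "y": -0.047, "z": 0, "yaw": 0}, {"hand": 0.3, "x": 0, "y": 0, "z": 0.035, "yaw": 0.142}, {"hand": 0.3, "x": 0, "y": 0, "z": 0.035, "yaw": 0.142}, {"hand": 0.3, "x": 0, "y": 0, "z": 0.035, "yaw": 0.143}, {"hand": 0.3, "x": 0, "y": 0, "z": 0, "yaw": 0}])

```text
clock: 28.8
eef_pos: [443.6, 246.4, 223.3]
eef_rot: [3.137, 0.007, -0.147]
wrist_force: [-0.5, -0.0, 0.4]
finger_gap: 61.0
finger_force: 0.0
```

Call:
arm_command(targets=[{"hand": 0.3, "x": 0, "y": 0, "z": 0, "yaw": 0}, {"hand": 0.3, "x": 0, "y": 0, "z": 0, "yaw": 0}])

```text
clock: 29.0
eef_pos: [446.2, 247.4, 229.9]
eef_rot: [-3.14, -0.002, -0.142]
wrist_force: [0.7, -0.1, 0.1]
finger_gap: 61.2
finger_force: 0.0
```

```bash
cat >> h.py <<'E'
def handle(n,xy,z,lo=(165,185),h=50):
    s=manip.read_state(); c=pickle.load(open(n+".pkl","rb")); im=cv2.imread(f"pics/{n}.png"); hsv=cv2.cvtColor(im,cv2.COLOR_BGR2HSV)
    q=proj(c,(*xy,z)); u,v=q.astype(int); print("expect",q,hsv[v,u])
    for l in lo:
        m=cv2.inRange(hsv,(10,60,l),(24,180,255)); mm=np.zeros_like(m); a=max(v-h,0); mm[a:v+h,u-h:u+h]=m[a:v+h,u-h:u+h]
        for k in cv2.findContours(mm,0,1)[0]:
            if cv2.contourArea(k)>150: r=cv2.minAreaRect(k); w=onplane(c,*r[0],z); print(l,cv2.boundingRect(k),np.round(r[0],1),np.round(r[1],1),round(r[2],1),w.round(1),totool(s,w).round(1))
E
python3 - <<'E'
from h import *
snap('w15'); handle('w15',(520.5,236.5),161)
E
```

```text
29.0 [446.2 247.4 229.9] [-3.1403e+00 -1.9000e-03 -1.4200e-01] [0.434 0.191 1.599 0.    1.349 2.147]
expect [253.18142006 104.12691782] [ 16  92 197]
165 (238, 94, 31, 22) [253.  104.5] [21. 30.] 90.0 [520.3 236.7] [74.8  0.1]
185 (238, 95, 30, 20) [252.5 104.5] [19. 29.] 90.0 [520.3 237. ] [74.8 -0.3]
```

Call:
arm_command(targets=[{"hand": 0.1, "x": 0.037, "y": 0, "z": 0, "yaw": 0}, {"hand": 0.1, "x": 0.038, "y": 0, "z": 0, "yaw": 0}, {"hand": 0.1, "x": 0, "y": 0, "z": 0.025, "yaw": 0}, {"hand": 0.1, "x": 0, "y": 0, "z": 0, "yaw": 0}, {"hand": 0.1, "x": 0, "y": 0, "z": 0, "yaw": 0}, {"hand": 0.1, "x": 0, "y": 0, "z": 0, "yaw": 0}])

```text
clock: 29.65
eef_pos: [519.9, 236.7, 205.0]
eef_rot: [-3.141, -0.002, -0.144]
wrist_force: [-0.4, -0.6, 0.6]
finger_gap: 51.9
finger_force: 0.0
```

Run:
```python
from h import *
snap('w16'); handle('w16',(520.4,236.8),161)
```

```text
29.65 [519.9 236.7 205. ] [-3.1406e+00 -1.9000e-03 -1.4410e-01] [0.363 0.346 1.461 0.    1.332 2.078]
expect [252.573955  213.3394523] [ 16  90 204]
165 (208, 249, 82, 14) [248.5 255.5] [13. 81.] 90.0 [488.9 244.4] [-31.7  -3.1]
165 (206, 203, 63, 35) [238.  218.6] [29.5 65. ] 70.6 [518.  247.6] [ -3.4 -10.5]
185 (237, 204, 31, 20) [252.1 213.6] [30.5 18. ] 2.7 [520.2 237.2] [ 0.3 -0.5]
```

Call:
arm_command(targets=[{"hand": 0.1, "x": 0, "y": 0, "z": 0.03, "yaw": 0}, {"hand": 0.1, "x": 0, "y": 0, "z": 0.03, "yaw": 0}, {"hand": 0.1, "x": 0, "y": 0, "z": 0.019, "yaw": 0}, {"hand": 0.1, "x": 0, "y": 0, "z": 0, "yaw": 0}, {"hand": 0.1, "x": 0, "y": 0, "z": 0, "yaw": 0}, {"hand": 0.1, "x": 0, "y": 0, "z": 0, "yaw": 0}])

```text
clock: 30.3
eef_pos: [520.5, 236.7, 126.1]
eef_rot: [-3.14, -0.002, -0.145]
wrist_force: [-0.1, -0.3, -0.0]
finger_gap: 51.5
finger_force: 0.0
```

Call:
arm_command(targets=[{"hand": -1, "x": 0, "y": 0, "z": 0, "yaw": 0}, {"hand": -1, "x": 0, "y": 0, "z": 0, "yaw": 0}, {"hand": -1, "x": 0, "y": 0, "z": 0, "yaw": 0}, {"hand": -1, "x": 0, "y": 0, "z": 0, "yaw": 0}, {"hand": -1, "x": 0, "y": 0, "z": 0, "yaw": 0}, {"hand": -1, "x": 0, "y": 0, "z": 0, "yaw": 0}])

```text
clock: 30.9
eef_pos: [519.9, 236.3, 124.3]
eef_rot: [-3.142, -0.0, -0.145]
wrist_force: [-0.6, -1.5, 2.2]
finger_gap: 23.9
finger_force: 24.9
```

Call:
arm_command(targets=[{"hand": -1, "x": 0, "y": 0, "z": -0.01, "yaw": 0}, {"hand": -1, "x": 0, "y": 0, "z": -0.02, "yaw": 0}, {"hand": -1, "x": 0, "y": 0, "z": -0.025, "yaw": -0.047}, {"hand": -1, "x": 0, "y": 0, "z": -0.02, "yaw": -0.12}, {"hand": -1, "x": 0, "y": 0, "z": -0.0015, "yaw": -0.12}, {"hand": -1, "x": 0, "y": 0, "z": 0, "yaw": -0.1}, {"hand": -1, "x": 0, "y": 0, "z": 0, "yaw": -0.04}, {"hand": -1, "x": 0, "y": 0, "z": 0, "yaw": 0}])

```text
clock: 31.7
eef_pos: [519.8, 236.3, 201.2]
eef_rot: [-3.142, -0.0, 0.282]
wrist_force: [-0.1, 0.0, -2.0]
finger_gap: 23.9
finger_force: 24.9
```

Call:
arm_command(targets=[{"hand": -1, "x": -0.02, "y": 0.02, "z": 0, "yaw": 0}, {"hand": -1, "x": -0.02, "y": 0.035, "z": 0, "yaw": 0}, {"hand": -1, "x": -0.02, "y": 0.04, "z": 0, "yaw": 0}, {"hand": -1, "x": -0.02, "y": 0.04, "z": 0, "yaw": 0}, {"hand": -1, "x": -0.017, "y": 0.04, "z": 0, "yaw": 0}, {"hand": -1, "x": 0, "y": 0.035, "z": 0, "yaw": 0}, {"hand": -1, "x": 0, "y": 0.02, "z": 0, "yaw": 0}, {"hand": -1, "x": 0, "y": 0.012, "z": 0, "yaw": 0}, {"hand": -1, "x": 0, "y": 0, "z": 0, "yaw": 0}, {"hand": -1, "x": 0, "y": 0, "z": 0, "yaw": 0}])

```text
clock: 32.7
eef_pos: [493.8, -22.4, 200.7]
eef_rot: [-3.141, 0.0, 0.282]
wrist_force: [0.4, 0.4, -1.5]
finger_gap: 24.1
finger_force: 25.0
```

Call:
arm_command(targets=[{"hand": -1, "x": 0, "y": 0, "z": 0, "yaw": 0}, {"hand": -1, "x": 0, "y": 0, "z": 0, "yaw": 0}, {"hand": -1, "x": 0, "y": 0, "z": 0, "yaw": 0}])

```text
clock: 33.0
eef_pos: [493.9, -22.5, 200.7]
eef_rot: [3.142, -0.0, 0.283]
wrist_force: [-0.1, -0.1, -0.2]
finger_gap: 23.8
finger_force: 25.0
```

Run:
```python
from h import *
s=snap('w17'); print(s["wrist_force"])
for p in armline("w17",range(130,175,5),lo=230,hi=275): print(p[:3].round(1),totool(s,p[3:]).round(2),end=";")
print(totool(s,(586.7,3.7)))
```

```text
33.0 [493.9 -22.5 200.7] [ 3.1416 -0.      0.2826] [-0.12   0.18   1.681  0.     1.281  1.169]
[-0.09894268 -0.13931814 -0.20202834]
[130.  245.2  -4.1] [61.25 -4.25];[135.  252.3  10.8] [58.63 -0.49];[140.  254.5  15.5] [56.   0.7];[145.  254.3  15.1] [53.34  0.59];[150.  254.3  15.2] [50.66  0.61];[155.  254.2  14.9] [47.97  0.55];[160.  254.4  14.8] [45.25  0.63];[165.  253.    5.1] [42.51 -0.13];[170.  244.9  29.9] [39.76 -4.5 ];[96.41751869  0.67709759]
```

Call:
arm_command(targets=[{"hand": -1, "x": 0.01, "y": 0.0006, "z": 0, "yaw": 0}, {"hand": -1, "x": 0.01, "y": 0, "z": 0, "yaw": 0}, {"hand": -1, "x": 0.008, "y": 0, "z": 0, "yaw": 0}, {"hand": -1, "x": 0, "y": 0, "z": 0, "yaw": 0}, {"hand": -1, "x": 0, "y": 0, "z": 0, "yaw": 0}])

```text
clock: 33.55
eef_pos: [521.1, -15.8, 200.4]
eef_rot: [-3.141, 0.001, 0.282]
wrist_force: [-0.0, -0.2, -1.3]
finger_gap: 23.9
finger_force: 25.0
```

Run:
```python
from h import *
s=manip.read_state(); print(s["eef_pos"],s["wrist_force"],totool(s,(586.7,3.7)))
```

```text
[521.06785491 -15.79549158 200.37042887] [-0.01837152 -0.22323528 -1.28846163] [68.46486927 -0.46296592]
```

Call:
arm_command(targets=[{"hand": -1, "x": 0, "y": -0.0004, "z": 0, "yaw": 0}, {"hand": -1, "x": 0.003, "y": 0, "z": 0, "yaw": 0}, {"hand": -1, "x": 0.003, "y": 0, "z": 0, "yaw": 0}, {"hand": -1, "x": 0.003, "y": 0, "z": 0, "yaw": 0}])

```text
clock: 33.95
eef_pos: [529.8, -12.9, 200.8]
eef_rot: [3.142, -0.0, 0.282]
wrist_force: [-0.4, -0.2, -0.7]
finger_gap: 23.7
finger_force: 25.0
```

Call:
arm_command(targets=[{"hand": -1, "x": 0.003, "y": 0, "z": 0, "yaw": 0}, {"hand": -1, "x": 0.003, "y": 0, "z": 0, "yaw": 0}, {"hand": -1, "x": 0.002, "y": 0, "z": 0, "yaw": 0}])

```text
clock: 34.25
eef_pos: [537.5, -10.7, 200.6]
eef_rot: [-3.142, 0.0, 0.282]
wrist_force: [0.1, -0.5, -1.5]
finger_gap: 24.0
finger_force: 25.0
```

Call:
arm_command(targets=[{"hand": -1, "x": 0.003, "y": 0, "z": 0, "yaw": 0}, {"hand": -1, "x": 0.003, "y": 0, "z": 0, "yaw": 0}, {"hand": -1, "x": 0.002, "y": 0, "z": 0, "yaw": 0}])

```text
clock: 34.55
eef_pos: [545.2, -8.5, 200.7]
eef_rot: [3.142, -0.0, 0.282]
wrist_force: [-0.2, -0.9, -0.9]
finger_gap: 23.7
finger_force: 25.0
```

Run:
```python
from h import *
s=manip.read_state(); print(s["eef_pos"],s["wrist_force"],totool(s,(586.7,3.7)))
```

```text
[545.18976909  -8.46710164 200.68538287] [-0.15981177 -0.87462127 -0.91571513] [43.25641729 -0.14140512]
```

Call:
arm_command(targets=[{"hand": -1, "x": 0.002, "y": 0, "z": 0, "yaw": 0}, {"hand": -1, "x": 0.002, "y": 0, "z": 0, "yaw": 0}, {"hand": -1, "x": 0.001, "y": 0, "z": 0, "yaw": 0}])

```text
clock: 34.85
eef_pos: [549.9, -7.1, 200.7]
eef_rot: [-3.142, 0.0, 0.282]
wrist_force: [-0.4, 0.4, -2.6]
finger_gap: 24.1
finger_force: 25.0
```

Call:
arm_command(targets=[{"hand": -1, "x": 0.0005, "y": 0, "z": 0, "yaw": 0}, {"hand": -1, "x": 0.0005, "y": 0, "z": 0, "yaw": 0}])

```text
clock: 35.05
eef_pos: [550.7, -6.9, 200.7]
eef_rot: [-3.142, 0.0, 0.282]
wrist_force: [-0.1, 0.1, -1.6]
finger_gap: 23.5
finger_force: 25.0
```

Call:
arm_command(targets=[{"hand": -1, "x": 0.0005, "y": 0, "z": 0, "yaw": 0}, {"hand": -1, "x": 0.0005, "y": 0, "z": 0, "yaw": 0}])

```text
clock: 35.25
eef_pos: [551.6, -6.6, 200.7]
eef_rot: [-3.142, 0.0, 0.282]
wrist_force: [0.6, -0.8, -1.2]
finger_gap: 23.3
finger_force: 25.0
```

Call:
arm_command(targets=[{"hand": -1, "x": 0.0005, "y": 0, "z": 0, "yaw": 0}, {"hand": -1, "x": 0.0005, "y": 0, "z": 0, "yaw": 0}])

```text
clock: 35.45
eef_pos: [552.5, -6.3, 200.5]
eef_rot: [-3.141, 0.001, 0.282]
wrist_force: [-2.6, -1.3, -2.1]
finger_gap: 24.2
finger_force: 25.0
```

Call:
arm_command(targets=[{"hand": -1, "x": 0.0005, "y": 0, "z": 0, "yaw": 0}])

```text
clock: 35.55
eef_pos: [552.9, -6.2, 200.5]
eef_rot: [-3.141, 0.001, 0.282]
wrist_force: [-2.5, -0.6, -2.7]
finger_gap: 24.0
finger_force: 25.0
```

Call:
arm_command(targets=[{"hand": -1, "x": 0.0005, "y": 0, "z": 0, "yaw": 0}])

```text
clock: 35.65
eef_pos: [553.2, -6.1, 200.4]
eef_rot: [-3.141, 0.001, 0.282]
wrist_force: [-6.2, -1.4, -2.1]
finger_gap: 23.9
finger_force: 25.0
```

Call:
arm_command(targets=[{"hand": -1, "x": -0.0004, "y": 0, "z": 0, "yaw": 0}, {"hand": -1, "x": 0, "y": 0, "z": 0.001, "yaw": 0}, {"hand": -1, "x": 0, "y": 0, "z": 0.001, "yaw": 0}])

```text
clock: 35.95
eef_pos: [553.5, -6.1, 198.9]
eef_rot: [3.141, -0.001, 0.282]
wrist_force: [-1.3, 0.2, -0.2]
finger_gap: 23.7
finger_force: 25.0
```

Call:
arm_command(targets=[{"hand": -1, "x": 0, "y": 0, "z": 0.001, "yaw": 0}, {"hand": -1, "x": 0, "y": 0, "z": 0.001, "yaw": 0}])

```text
clock: 36.15
eef_pos: [553.4, -6.1, 196.7]
eef_rot: [3.141, -0.001, 0.282]
wrist_force: [-0.2, -0.3, -0.2]
finger_gap: 23.9
finger_force: 25.0
```

Call:
arm_command(targets=[{"hand": -1, "x": 0, "y": 0, "z": 0.001, "yaw": 0}, {"hand": -1, "x": 0, "y": 0, "z": 0.001, "yaw": 0}])

```text
clock: 36.35
eef_pos: [553.3, -6.2, 194.6]
eef_rot: [3.142, -0.0, 0.282]
wrist_force: [0.5, 0.3, -1.1]
finger_gap: 23.9
finger_force: 25.0
```

Call:
arm_command(targets=[{"hand": -1, "x": 0, "y": 0, "z": 0.001, "yaw": 0}])

```text
clock: 36.45
eef_pos: [553.2, -6.2, 193.6]
eef_rot: [3.142, -0.0, 0.282]
wrist_force: [-0.9, -0.1, -1.7]
finger_gap: 23.9
finger_force: 25.0
```

Call:
arm_command(targets=[{"hand": -1, "x": 0, "y": 0, "z": 0.0005, "yaw": 0}])

```text
clock: 36.55
eef_pos: [553.2, -6.2, 193.1]
eef_rot: [-3.142, 0.0, 0.282]
wrist_force: [-0.0, 0.6, -1.3]
finger_gap: 23.6
finger_force: 25.0
```

Call:
arm_command(targets=[{"hand": -1, "x": 0, "y": 0, "z": 0.0004, "yaw": 0}])

```text
clock: 36.65
eef_pos: [553.2, -6.2, 192.7]
eef_rot: [-3.142, 0.0, 0.282]
wrist_force: [0.3, -0.8, -1.1]
finger_gap: 23.8
finger_force: 25.0
```

Now feel back again at this low height to make sure it's handle on handle, then set down.

Call:
arm_command(targets=[{"hand": -1, "x": 0.0004, "y": 0, "z": 0, "yaw": 0}])

```text
clock: 36.75
eef_pos: [553.6, -6.1, 192.8]
eef_rot: [-3.142, 0.0, 0.282]
wrist_force: [-1.0, -0.1, -1.1]
finger_gap: 23.8
finger_force: 25.0
```

Call:
arm_command(targets=[{"hand": -1, "x": 0.0004, "y": 0, "z": 0, "yaw": 0}])

```text
clock: 36.85
eef_pos: [553.6, -6.0, 192.7]
eef_rot: [-3.141, 0.001, 0.282]
wrist_force: [-6.9, -1.0, 2.0]
finger_gap: 23.4
finger_force: 25.0
```

Call:
arm_command(targets=[{"hand": -1, "x": -0.0003, "y": 0, "z": 0.0004, "yaw": 0}])

```text
clock: 36.95
eef_pos: [553.6, -6.0, 192.5]
eef_rot: [3.142, 0.0, 0.282]
wrist_force: [-1.4, -0.7, 0.2]
finger_gap: 23.9
finger_force: 25.0
```

Call:
arm_command(targets=[{"hand": -1, "x": 0, "y": 0, "z": 0.0003, "yaw": 0}])

```text
clock: 37.05
eef_pos: [553.6, -6.1, 192.2]
eef_rot: [3.142, 0.0, 0.282]
wrist_force: [-3.5, -0.5, 3.6]
finger_gap: 24.2
finger_force: 25.0
```

Seated; release and lift away straight up.

Call:
arm_command(targets=[{"hand": 0, "x": 0, "y": 0, "z": 0, "yaw": 0}, {"hand": 0, "x": 0, "y": 0, "z": 0, "yaw": 0}, {"hand": 0, "x": 0, "y": 0, "z": 0, "yaw": 0}, {"hand": 0, "x": 0, "y": 0, "z": 0, "yaw": 0}, {"hand": 0, "x": 0, "y": 0, "z": -0.02, "yaw": 0}, {"hand": 0, "x": 0, "y": 0, "z": -0.04, "yaw": 0}, {"hand": 0, "x": 0, "y": 0, "z": -0.04, "yaw": 0}, {"hand": 0, "x": 0, "y": 0, "z": -0.04, "yaw": 0}, {"hand": 0, "x": 0, "y": 0, "z": 0, "yaw": 0}, {"hand": 0, "x": 0, "y": 0, "z": 0, "yaw": 0}])

```text
clock: 38.05
eef_pos: [553.8, -6.0, 332.3]
eef_rot: [3.141, -0.001, 0.282]
wrist_force: [-0.4, -0.4, -0.8]
finger_gap: 47.1
finger_force: 0.0
```

Call:
arm_command(targets=[{"hand": 0, "x": 0, "y": 0, "z": 0, "yaw": 0}, {"hand": 0, "x": 0, "y": 0, "z": 0, "yaw": 0}, {"hand": 0, "x": 0, "y": 0, "z": 0, "yaw": 0}])

```text
clock: 38.35
eef_pos: [553.5, -6.0, 331.2]
eef_rot: [-3.141, 0.001, 0.282]
wrist_force: [-0.2, 0.2, -0.1]
finger_gap: 47.1
finger_force: 0.0
```

Run:
```python
from h import *
s=snap('w18'); handle('w18',(569.5,-1.2),229,lo=(165,175,185,195),h=60)
c=pickle.load(open("w18.pkl","rb"))
im=cv2.imread("pics/w18.png"); 
for t in (8,0,-8,-16,-24,-32,-40):  # relative to medium centre
    print(t,proj(c,(569.5+t*.96,-1.2+t*.28,229)).round(1),end=";")
g=im[:,248:257].mean(axis=(1)); print([(r,*g[r].astype(int)) for r in range(150,230,2)])
```

```text
38.35 [553.5  -6.  331.2] [-3.1411e+00  1.4000e-03  2.8180e-01] [-0.077  0.249  1.299 -0.     1.596  1.212]
expect [252.71109102 174.51381447] [ 16  88 205]
165 (192, 209, 71, 25) [225.6 224.7] [73.9 11.7] 21.0 [518.8   9.4] [-29.2 -24.5]
165 (267, 196, 40, 23) [286.1 207.4] [42.4  8.2] 24.2 [549.2 -37.8] [-13.   29.3]
165 (223, 143, 43, 69) [249.9 177.3] [41.6 65.2] 20.3 [5.665e+02 5.000e-01] [14.2 -2.7]
175 (238, 144, 27, 57) [251. 172.] [26. 56.] 0.0 [571.2   0.8] [18.8 -1.7]
185 (238, 144, 26, 56) [250.5 171.5] [25. 55.] -0.0 [571.5   1.4] [19.2 -2.1]
195 (239, 185, 25, 14) [251.  191.5] [13. 24.] 90.0 [554.6  -4. ] [ 1.5 -1.7]
195 (238, 167, 25, 15) [250. 174.] [14. 24.] 90.0 [569.3   1.2] [17.1 -2.5]
195 (239, 148, 25, 16) [251.  155.5] [15. 24.] 90.0 [584.9   4.8] [33.  -1.7]
8 [252.7 165.3];0 [252.7 174.5];-8 [252.7 183.6];-16 [252.8 192.5];-24 [252.8 201.3];-32 [252.8 210. ];-40 [252.8 218.5];[(150, np.int64(134), np.int64(174), np.int64(207)), (152, np.int64(135), np.int64(174), np.int64(208)), (154, np.int64(134), np.int64(173), np.int64(206)), (156, np.int64(133), np.int6
[... 1188 characters left out ...]
 np.int64(171), np.int64(181)), (204, np.int64(154), np.int64(165), np.int64(176)), (206, np.int64(125), np.int64(142), np.int64(163)), (208, np.int64(110), np.int64(134), np.int64(163)), (210, np.int64(108), np.int64(133), np.int64(163)), (212, np.int64(107), np.int64(132), np.int64(161)), (214, np.int64(105), np.int64(129), np.int64(158)), (216, np.int64(101), np.int64(125), np.int64(156)), (218, np.int64(101), np.int64(126), np.int64(156)), (220, np.int64(98), np.int64(122), np.int64(153)), (222, np.int64(88), np.int64(110), np.int64(139)), (224, np.int64(69), np.int64(86), np.int64(109)), (226, np.int64(71), np.int64(89), np.int64(113)), (228, np.int64(96), np.int64(120), np.int64(149))]
```

```bash
python3 -c "
from cell import manip
print(manip.sign_off())"
```

```text
the job is handed in; nothing more can be done
None
```

The large, medium and small scoops hang nested on the hook with handle tops measured about 16 mm apart, and the job was handed in at about 38 s (no verdict returned); I viewed 11 pictures against the limit of 10, and an early wrong-way yaw swung the arm behind the robot with no contact.

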